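# Lay two head-heavy forming stakes back in their cradle under its keeper bar

## Task

Put the two steel forming stakes that lie on the counter back in their wooden cradle: swing its keeper bar clear, lay each stake right down in the pair of notches that fits its shank, with the head out beyond the head-end board, then swing the bar fully shut over both tails. The stakes are head-heavy, so grip each one at its balance point, carry it level and do not let go of it before it rests in the notches. Leave the other things on the counter where they are.

Things in the scene. Friction and masses are not known exactly. Their poses are not given: they have to be found in the camera images.
- broad_stake: Solid steel forming stake, about 0.86 kg: smooth round shank, 18 mm thick and 205 mm long, with a 42 mm square head, 28 mm long, whose polished face domes out 10.5 mm more. Origin on the axis at mid-shank, +x to the head: head's back at x = +102.5 mm, tail end at -102.5. Balances at x = +62 mm, 40 mm behind the head. Held elsewhere it may swing between the pads; it may be gripped hard.
- broad_face (a point): Middle of the broad stake's face, on its axis, at x = +141 mm of the stake. As the stake lies on the counter, on head and tail, it is head-high by 3.4 degrees; its axis is 18 to 19 mm above the counter at the balance point.
- slim_stake: Solid steel forming stake, about 0.40 kg: smooth round shank, 14 mm thick and 205 mm long, with a 26 mm square head, 24 mm long, whose flat round face stands out 5.5 mm more. Origin on the axis at mid-shank, +x to the head: head's back at x = +102.5 mm, tail end at -102.5. Balances at x = +43 mm, 59 mm behind the head.
- slim_face (a point): Middle of the slim stake's face, on its axis, at x = +132 mm of the stake. As it lies on the counter it is head-high by 1.7 degrees; its axis is 11 mm above the counter at the balance point.
- cradle: Wooden stake cradle, fixed to the counter: base 262 x 200 x 10 mm with two upright notched boards across it, 50 mm high: head-end board at x = +64 to +73 mm, tail-end board at x = -115 to -102 mm. Origin on the counter near its middle; x along the stakes to the head end, y across, z up. Between the boards only low side rails (26 mm high) stand, at y = -88 and +82 mm.
- wide_place (a point): Where the broad stake's origin comes when laid: cradle x = -20, y = +25 mm, 39 mm above the counter, its +x along the cradle's +x. Its notches in the two boards are square, open at the top, 21 mm wide (3 mm wider than the shank). Its head's back is then 9.5 mm beyond the head-end board.
- narrow_place (a point): The same for the slim stake: cradle x = -20, y = -45 mm, 39 mm above the counter, notches 17 mm wide (3 mm wider than the shank). Felt pads the notch floors.
- keeper (a joint): Flat steel bar, 13 mm wide, over the tail-end board, 51.5 to 57.5 mm above the counter; it swings level about an upright pivot. 0 = shut: along the cradle's +y across both notches, in the catch at y = +60 mm (65 mm high), 3.5 to 5.5 mm above laid shanks. Grows as it swings towards -x, away from the heads; clear of both tails from 0.8, stop at 1.4 rad. Under 1 N moves it; it stays where left.
- keeper_pivot (a point): The bar's pivot, in the cradle at x = -108.5, y = -85 mm, 54.5 mm above the counter.
- keeper_knob (a point): Middle of the upright round black knob on the bar's free end: 18 mm thick, 24 mm high (66 to 90 mm above the counter), 164 mm from the pivot. Can be gripped from above at any yaw.
- steel_jig: Bystander, loose: steel forming jig with two pins, 34 x 68 x 33 mm. Origin at the middle of its underside.
- tweezers: Bystander, loose: steel tweezers lying flat, 125 mm long, 8 mm high. Origin at the middle of its underside.
- hammer: Bystander, loose: chasing hammer, 208 mm long, 26 mm high. Origin at the middle of its underside.
- pliers: Bystander, loose: jeweller's pliers with dark blue handles, 120 mm long. Origin at the middle of its underside.
- copper_dish: Bystander, loose: round glass dish of copper rings, 70 mm across, 20 mm high. Origin at the middle of its underside.
- needle_box: Bystander, loose: flat box, 17 x 44 x 8 mm, lying between the stakes. Origin at the middle of its underside.
- ring_clamp: Bystander, loose: wooden ring clamp, 25 x 138 x 21 mm. Origin at the middle of its underside.
- jar: Bystander, loose: glass jar with a black lid, 64 mm across, 75 mm high. Origin at the middle of its underside.

How it is judged:
By the outcome, as a careful person would: the job done as asked, in the order asked, and still so for the second after the job is handed in, with the robot touching nothing.
It also fails if it takes over 72 s, if anything falls off the work surface, if the arm or the gripper's body presses on something with over 40 N, if the wrist force passes 120 N, or if a joint passes its speed limit or range.

## Robot

A 7-joint arm with a two-finger parallel gripper is mounted at the origin on a cart in front of the work surface, level with it; the furniture and walls round the work are solid. World frame = base frame: x ahead of the robot, y to its left, z up, the work surface at z = 0. Lengths are in m, angles in rad, forces in N, time in s.
With the tool pointing down it reaches from about 0.425 to 0.925 m from the base axis. Payload 6.8 kg.
Tool frame: the origin (TCP) lies at the centre of the arm's flange, where the gripper is bolted on; the fingertips stand 173 mm ahead of it and the grasp point (between the pads) lies 155 mm ahead of it; z points along the fingers, y is the line along which they close (so a half turn about z gives the same grasp; the last joint's range is limited). The gripper opens to 85 mm and grips with 20 to 120 N. Pads are 22 mm wide; open, the fingers measure 114 mm over their backs; the gripper's body (76 mm by 85 mm) begins 54 mm behind the grasp point. The pads swing forward as they close: fully open they stand 13 mm farther back than shut.
Start: joints at [1.158, 0.477, 0.022, 1.555, -0.011, 1.109, -0.083], TCP at [0.203, -0.644, 0.405] pointing down, gripper open.
Joint ranges: [-2.96, 2.96], [-0.34, 2.1], [-1.41, 1.46], [0.24, 2.44], [-1.37, 4.51], [0.17, 1.92], [-2.96, 2.96]. Speed limits (rad/s): [2.39, 2.39, 3.14, 3.14, 3.14, 3.14, 3.14].

## Interface

Orientations are given as a unit quaternion [w, x, y, z].
In Python, from workcell import readout, vision, job gives the robot as it stands.
- The arm moves only by the shell command python3 -m jog 'ROWS' [FORCE]. ROWS is JSON, a list of rows, each an object with "gripper": the finger opening in mm, from 0 to 85.4; "xyz": the shift along the world's x, y, z in units of 30 mm (1.0 is 30 mm), a list of three; "rotation": the turn, a rotation vector about the world's x, y, z in units of 5 degrees (1.0 is 5 degrees), a list of three. A call has 1 to 10 rows; each row shifts and turns the commanded pose from where the row before left it; what a row does not reach is not made up. A row lasts 1/12 s, in which the tool goes at most 41.7 mm and 7.16 degrees, less where a joint would pass 70% of its speed; a pose out of reach is approached as far as the arm can. A call is refused whole if a number of a shift passes 1 or a number of a turn 1, either way. A call with a gripper value outside its range is refused whole. The fingers move at their own pace and stop on an object; FORCE is the grip in N (left out, the last holds). Time passes only in rows, so rows that do not move let the fingers close. It gives the time, the measured TCP pose, the force, the opening and the grip force at its end, in the units of the state.
- readout.state(): the state, without advancing time (a new reading comes with each control period).
- vision.read_camera(name): name is "scene" or "side" or "wrist"; returns a dict with "frame" (420x560x3 uint8, red, green, blue), "intrinsics" (3x3 intrinsics, pixels), "R" (3x3) and "t" (3): a world point X has camera coordinates R X + t; the wrist camera has in their place "hand_eye" (4x4, takes a point from camera to tool coordinates, whose origin is the TCP and whose axes are the flange's). Camera axes: x right, y down, z forward; pixel columns grow to the right and rows downward; lengths in m; the calibration is good to about 2 mm. A picture is of the moment at which its call begins: read the wrist's pose just before it. There is no depth.
- job.hand_in(): hands the job in; it is judged then, once.
Trained networks look in a picture, given as the dict that the camera call returned (one of the last four; its "shot" number tells which), for a name from the list of things; names that differ only in an ending like _2 or _b are one class to them, and where a whole thing is asked for, a point or a joint stands for the part that bears it (a point fixed in the world has none). Each returns a list of dicts, best first, with "confidence" (0 to 1); they miss things now and then, are a little off and sometimes report something else, mostly with a low value. They report only what shows in the picture. A call takes as long as a camera call.
- vision.recognise(picture, query): "pixel" ([column, row] in pixels, amid what is visible of it).
The state is a dict: "clock": time; "joint_positions": joint angles; "dq": joint speeds; "joint_efforts": joint torques, N m; "position": TCP position; "ee_rot": TCP orientation; "ft_force": force on the tool from outside, world axes, zero at the start; "wrist_torque": the same for the moment, N m; "opening": opening from 0.0 (shut) to 1.0 (fully open); "grasp_force": force on a finger pad.
Only numpy, scipy, OpenCV 4.12 (cv2) and the standard library are available. Lean on these libraries where they do the work, as an engineer would, in place of code of your own. Each camera call takes 0.05 s, during which the arm holds its last target. There are 200 camera calls.

## Working session

There is one attempt and no reset: what is moved stays moved. The work goes in short steps, Python scripts to look and compute and a shell command to move; the robot and the scene stay as the last step left them, time stands still between calls to the robot, and variables do not carry over. Pictures are saved under pics/ and viewed, at most 10 in all, crops included, and the job is handed in when it is done.

```bash
mkdir -p pics; ls; cat > h.py <<'E'
import numpy as np, cv2
from workcell import readout, vision, job
from scipy.spatial.transform import Rotation as Rn
def pose():
    s=readout.state(); q=s["ee_rot"]; return np.array(s["position"]), Rn.from_quat([q[1],q[2],q[3],q[0]]).as_matrix(), s
def cam(name):
    p,R,s=pose(); c=vision.read_camera(name)
    K=np.array(c["intrinsics"])
    if name=="wrist":
        H=np.array(c["hand_eye"]); Rc=R@H[:3,:3]; o=R@H[:3,3]+p
    else:
        Rr=np.array(c["R"]); Rc=Rr.T; o=-Rr.T@np.array(c["t"])
    return c,K,Rc,o
def px2w(C,px,z):
    c,K,Rc,o=C; d=Rc@np.linalg.solve(K,[px[0],px[1],1]); return o+d*(z-o[2])/d[2]
def w2px(C,X):
    c,K,Rc,o=C; v=K@(Rc.T@(np.array(X)-o)); return v[:2]/v[2]
def save(C,n): cv2.imwrite(f"pics/{n}.png",C[0]["frame"][:,:,::-1])
E
python3 - <<'E'
from h import *
p,R,s=pose(); print(p,R.round(3),s["clock"])
Cs={n:cam(n) for n in("scene","side","wrist")}
for n,C in Cs.items(): print(n,C[3].round(3),C[2][:,2].round(2))
for n,zs in (("broad_stake",.02),("broad_face",.024),("slim_stake",.012),("slim_face",.013),("cradle",.03),("keeper",.054),("keeper_knob",.078),("keeper_pivot",.054),("needle_box",.008),("jar",.04),("hammer",.01),("pliers",.01),("steel_jig",.02),("copper_dish",.01),("ring_clamp",.01),("tweezers",.004)):
  for k,C in Cs.items():
    r=vision.recognise(C[0],n)[:2]
    print(n,k,[(np.round(a["pixel"]).astype(int).tolist(),round(a["confidence"],2),px2w(C,a["pixel"],zs).round(3)[:2].tolist()) for a in r])
im=np.hstack([Cs["scene"][0]["frame"],Cs["side"][0]["frame"]])
save(Cs["scene"],"s1");save(Cs["side"],"d1");save(Cs["wrist"],"w1")
E
```

```text
pics
[ 0.20248508 -0.64361744  0.40372368] [[ 0.954  0.3   -0.001]
 [ 0.3   -0.954  0.002]
 [-0.    -0.002 -1.   ]] 0.0
scene [-0.245  1.053  0.835] [ 0.5  -0.72 -0.47]
side [ 0.537 -1.088  1.006] [-0.    0.73 -0.68]
wrist [ 0.281 -0.62   0.374] [-0.3  -0.09 -0.95]
broad_stake scene [([323, 202], 0.81, [0.535, -0.398])]
broad_stake side [([286, 310], 0.75, [0.557, -0.414])]
broad_stake wrist []
broad_face scene [([315, 198], 0.56, [0.579, -0.405])]
broad_face side [([287, 310], 0.57, [0.561, -0.416])]
broad_face wrist []
slim_stake scene [([331, 222], 0.73, [0.429, -0.281])]
slim_stake side [([248, 266], 0.97, [0.444, -0.259])]
slim_stake wrist []
slim_face scene [([336, 222], 0.66, [0.411, -0.285])]
slim_face side [([243, 268], 0.88, [0.431, -0.269])]
slim_face wrist []
cradle scene [([248, 250], 0.98, [0.545, 0.097])]
cradle side [([288, 191], 0.71, [0.561, 0.066]), ([254, 340], 0.57, [0.479, -0.512])]
cradle wrist []
keeper scene [([284, 230], 0.56, [0.498, -0.053])]
keeper side [([277, 203], 0.69, [0.527, -0.025])]
keeper wrist []
keeper_knob scene [([268, 230], 0.63, [0.519, 0.0
[... 636 characters left out ...]
r scene []
hammer side [([296, 366], 0.89, [0.584, -0.567])]
hammer wrist []
pliers scene [([241, 310], 0.55, [0.379, 0.33])]
pliers side []
pliers wrist []
steel_jig scene [([328, 237], 0.69, [0.378, -0.161])]
steel_jig side [([236, 242], 0.68, [0.402, -0.173])]
steel_jig wrist []
copper_dish scene [([315, 247], 0.56, [0.384, -0.086])]
copper_dish side [([232, 224], 0.73, [0.38, -0.081])]
copper_dish wrist []
ring_clamp scene [([282, 202], 0.53, [0.683, -0.306])]
ring_clamp side [([329, 281], 0.57, [0.679, -0.307]), ([286, 204], 0.3, [0.556, 0.017])]
ring_clamp wrist []
tweezers scene [([340, 200], 0.38, [0.503, -0.488])]
tweezers side [([266, 335], 0.64, [0.507, -0.482])]
tweezers wrist []
```

```bash
python3 - <<'E'
import cv2
a=cv2.imread("pics/d1.png")[160:400,180:380]; b=cv2.imread("pics/s1.png")[160:340,200:380]
a=cv2.resize(a,None,fx=2.5,fy=2.5,interpolation=cv2.INTER_CUBIC); cv2.imwrite("pics/d1c.png",a)
E
```

```text
(no output)
```

View pics/d1c.png

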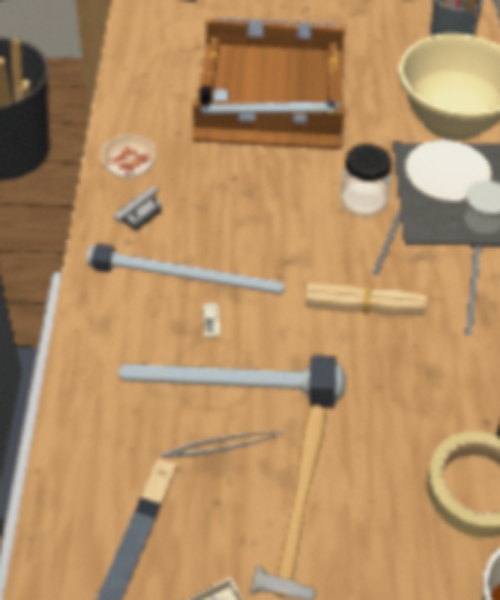

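The side view shows the cradle at the top. Its keeper is shut on the -y side, with the knob at about (262,198) and the pivot at about (313,202), so cradle +x runs along world +y. The slim stake's head is at (220,263) and its tail at (293,275). The broad stake's head is at (310,312), with the hammer handle close beside it, and its tail is at (229,309).

```bash
python3 -m jog '[{"gripper":85,"xyz":[0.73,0.95,0.3],"rotation":[0,0,-0.35]},{"gripper":85,"xyz":[0.73,0.95,0.3],"rotation":[0,0,-0.35]},{"gripper":85,"xyz":[0.73,0.95,0.3],"rotation":[0,0,-0.35]},{"gripper":85,"xyz":[0.73,0.95,0.3],"rotation":[0,0,-0.35]},{"gripper":85,"xyz":[0.73,0.95,0.3],"rotation":[0,0,-0.35]},{"gripper":85,"xyz":[0.73,0.95,0.3],"rotation":[0,0,-0.35]},{"gripper":85,"xyz":[0.73,0.95,0],"rotation":[0,0,-0.35]},{"gripper":85,"xyz":[0.73,0.95,0],"rotation":[0,0,-0.35]},{"gripper":85,"xyz":[0.73,0.95,0],"rotation":[0,0,-0.35]},{"gripper":85,"xyz":[0.73,0.95,0],"rotation":[0,0,-0.35]}]' 
python3 -m jog '[{"gripper":85,"xyz":[0,0,0],"rotation":[0,0,0]},{"gripper":85,"xyz":[0,0,0],"rotation":[0,0,0]},{"gripper":85,"xyz":[0,0,0],"rotation":[0,0,0]}]' 
python3 - <<'E'
from h import *
C=cam("wrist"); save(C,"w2"); print(C[1],C[3],C[2])
for n,z in (("broad_stake",.02),("broad_face",.024),("slim_stake",.012),("slim_face",.013),("needle_box",.008)):
    print(n,[(np.round(a["pixel"]).astype(int).tolist(),round(a["confidence"],2),px2w(C,a["pixel"],z).round(3)[:2].tolist()) for a in vision.recognise(C[0],n)[:2]])
E
```

```text
clock: 3.38
position: [0.4223, -0.3573, 0.4591]
ee_rot: [0.0, 1.0, -0.001, 0.0]
ft_force: [0.4, -1.0, 0.3]
opening: 0.993
grasp_force: 0.0
clock: 3.63
position: [0.4213, -0.3593, 0.4588]
ee_rot: [0.0, 1.0, -0.0, -0.0]
ft_force: [-0.6, -0.2, 0.8]
opening: 0.995
grasp_force: 0.0
[[366.6367913    0.         275.63198339]
 [  0.         366.6367913  206.10789135]
 [  0.           0.           1.        ]] [ 0.5033873  -0.35983299  0.42858257] [[-8.31912204e-04 -9.48605799e-01 -3.16459075e-01]
 [-9.99999323e-01  1.04655766e-03 -5.08309080e-04]
 [ 8.13377609e-04  3.16458438e-01 -9.48606027e-01]]
broad_stake [([326, 86], 0.75, [0.501, -0.414])]
broad_face [([323, 87], 0.9, [0.5, -0.41])]
slim_stake [([191, 118], 0.55, [0.467, -0.266])]
slim_face []
needle_box [([249, 91], 0.6, [0.496, -0.331])]
```

View pics/w2.png

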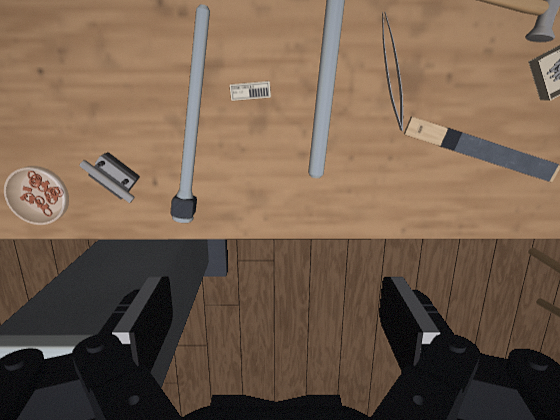

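The wrist view shows the slim stake whole: head at about (183,207), tail at (203,9). The broad stake is cut off at the top of the frame, with its tail at (316,175). I'll step forward to see all of both stakes, then on to the cradle.

```bash
python3 -m jog '[{"gripper":85,"xyz":[0.8,0,0],"rotation":[0,0,0]},{"gripper":85,"xyz":[0.8,0,0],"rotation":[0,0,0]},{"gripper":85,"xyz":[0.8,0,0],"rotation":[0,0,0]},{"gripper":85,"xyz":[0.8,0,0],"rotation":[0,0,0]},{"gripper":85,"xyz":[0.8,0,0],"rotation":[0,0,0]},{"gripper":85,"xyz":[0,0,0],"rotation":[0,0,0]},{"gripper":85,"xyz":[0,0,0],"rotation":[0,0,0]}]' 
cat >> h.py <<'E'
def stake(C,seed,z,rmax=None):
    "axis line of the grey thing at world seed: returns points on plane z along the axis + direction, extents"
    f=cv2.GaussianBlur(C[0]["frame"],(3,3),0).astype(int)
    m=((f[:,:,2]>f[:,:,0]*0.88)).astype(np.uint8)
    n,l=cv2.connectedComponents(m)
    s=np.round(w2px(C,[*seed,z])).astype(int); i=l[s[1],s[0]]
    if i==0: print("seed misses",s); return
    v,u=np.nonzero(l==i)
    P=np.array([px2w(C,q,z)[:2] for q in zip(u,v)])
    return P
E
python3 - <<'E'
from h import *
import pickle
C=cam("wrist"); save(C,"w3"); pickle.dump(C[1:],open("w3.pkl","wb"))
for n,sd,z in (("broad",(.50,-.413),.018),("slim",(.467,-.266),.010)):
    P=stake(C,sd,z)
    if P is None: continue
    c=P.mean(0); d=np.linalg.svd(P-c,full_matrices=False)[2][0]
    for it in range(3):
        t=(P-c)@d; nn=np.array([-d[1],d[0]]); w=(P-c)@nn
        k=(t>np.percentile(t,5))&(t<np.percentile(t,95))
        # midline per bin
        b=np.linspace(t.min(),t.max(),41); T=[];W=[];S=[]
        for a0,a1 in zip(b[:-1],b[1:]):
            q=(t>=a0)&(t<a1); T.append((a0+a1)/2);W.append((w[q].min()+w[q].max())/2);S.append(np.ptp(w[q]))
        T,W,S=map(np.array,(T,W,S)); g=S<np.median(S)*1.25; g[:2]=g[-2:]=False
        a,b0=np.polyfit(T[g],W[g],1); c=c+b0*nn; d=d+a*nn; d/=np.linalg.norm(d)
    print(n,len(P),c.round(4),d.round(4),"ang",np.degrees(np.arctan2(d[1],d[0])).round(2),"ends",(c+t.min()*d).round(4),(c+t.max()*d).round(4),"L",np.ptp(t).round(4),(S*1000).round(0))
E
```

```text
clock: 4.52
position: [0.5424, -0.3587, 0.458]
ee_rot: [-0.0, 1.0, 0.0, -0.0]
ft_force: [0.1, 0.3, -0.7]
opening: 0.995
grasp_force: 0.0
broad 3982 [ 0.5543 -0.4174] [-0.9969  0.0792] ang 175.46 ends [ 0.6422 -0.4244] [ 0.4032 -0.4054] L 0.2397 [35. 42. 46. 46. 46. 46. 41. 22. 17. 17. 17. 17. 17. 17. 16. 17. 17. 17.
 17. 16. 17. 16. 17. 17. 16. 17. 17. 17. 17. 16. 17. 16. 16. 16. 16. 16.
 16. 15. 16. 15.]
slim 2265 [ 0.4581 -0.2654] [-0.9857  0.1688] ang 170.28 ends [ 0.5799 -0.2863] [ 0.339 -0.245] L 0.2445 [13. 13. 13. 13. 13. 13. 13. 13. 13. 12. 13. 12. 13. 13. 13. 13. 13. 13.
 13. 13. 13. 13. 13. 13. 13. 12. 13. 12. 13. 12. 13. 12. 14. 22. 25. 26.
 26. 25. 24. 21.]
```

View pics/w3.png

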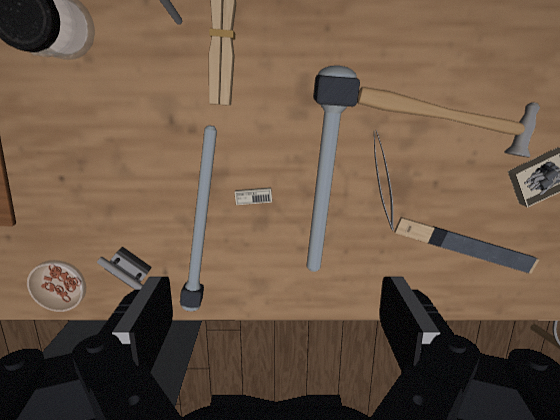

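The wrist view shows both stakes whole. The broad head is at (337,90), touching or nearly touching the hammer handle at (360,97). The tweezers are about 57 mm to the side of its balance point, so I'll open the fingers only part way there. Now the cradle.

```bash
python3 -m jog '[{"gripper":85,"xyz":[0.15,1,0],"rotation":[0,0,0]},{"gripper":85,"xyz":[0.15,1,0],"rotation":[0,0,0]},{"gripper":85,"xyz":[0.15,1,0],"rotation":[0,0,0]},{"gripper":85,"xyz":[0.15,1,0],"rotation":[0,0,0]},{"gripper":85,"xyz":[0.15,1,0],"rotation":[0,0,0]},{"gripper":85,"xyz":[0.15,1,0],"rotation":[0,0,0]},{"gripper":85,"xyz":[0.15,1,0],"rotation":[0,0,0]}]' >/dev/null
python3 -m jog '[{"gripper":60,"xyz":[0.15,1,0],"rotation":[0,0,0]},{"gripper":60,"xyz":[0.15,1,0],"rotation":[0,0,0]},{"gripper":60,"xyz":[0.15,1,0],"rotation":[0,0,0]},{"gripper":60,"xyz":[0.15,1,0],"rotation":[0,0,0]},{"gripper":60,"xyz":[0.15,1,0],"rotation":[0,0,0]},{"gripper":40,"xyz":[0.15,1,0],"rotation":[0,0,0]},{"gripper":40,"xyz":[0,0,0],"rotation":[0,0,0]},{"gripper":40,"xyz":[0,0,0],"rotation":[0,0,0]}]' 
python3 - <<'E'
from h import *
import pickle
C=cam("wrist"); save(C,"w4"); pickle.dump(({k:v for k,v in C[0].items()},)+C[1:],open("w4.pkl","wb"))
for n,z in (("keeper_knob",.078),("keeper_pivot",.054),("cradle",.03)):
    print(n,[(np.round(a["pixel"]).astype(int).tolist(),round(a["confidence"],2),px2w(C,a["pixel"],z).round(3)[:2].tolist()) for a in vision.recognise(C[0],n)[:2]])
E
```

```text
clock: 5.82
position: [0.5994, 0.0322, 0.4589]
ee_rot: [0.0, 1.0, 0.001, -0.0]
ft_force: [-0.5, -0.4, 0.3]
opening: 0.474
grasp_force: 0.0
keeper_knob [([326, 188], 0.97, [0.583, -0.019])]
keeper_pivot [([225, 181], 0.75, [0.584, 0.085]), ([325, 187], 0.2, [0.578, -0.021])]
cradle [([227, 179], 0.87, [0.58, 0.086])]
```

View pics/w4.png

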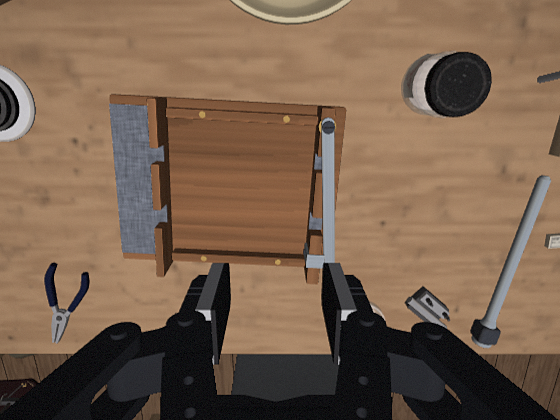

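The wrist view shows the cradle. The pivot is at (328,126), the bar runs down to about (329,262), the head-end board is on the left, and the fingers hide the knob. I'll enlarge this to get exact pixels.

```bash
python3 - <<'E'
import cv2
a=cv2.imread("pics/w4.png")[85:285,100:360]
cv2.imwrite("pics/w4c.png",cv2.resize(a,None,fx=3,fy=3,interpolation=cv2.INTER_CUBIC))
E
```

```text
(no output)
```

View pics/w4c.png

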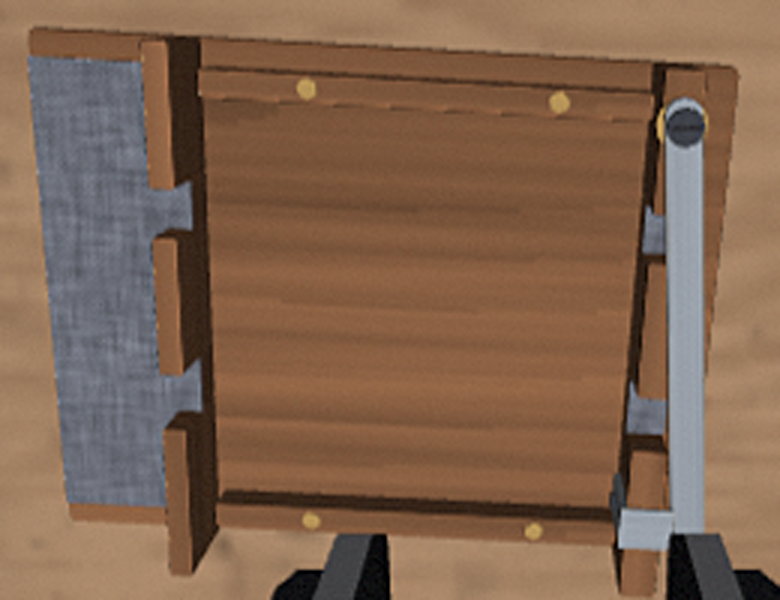

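```bash
cat >> h.py <<'E'
def fit_cradle(C,pts,x0):
    from scipy.optimize import least_squares
    def M(p,X): c,s=np.cos(p[2]),np.sin(p[2]); return [p[0]+c*X[0]-s*X[1],p[1]+s*X[0]+c*X[1],X[2]]
    f=lambda p:np.concatenate([w2px(C,M(p,np.array(X)/1000))-u for X,u in pts])
    r=least_squares(f,x0,x_scale=[.01,.01,.01],loss="soft_l1"); return r.x,r.fun.reshape(-1,2)
E
python3 - <<'E'
from h import *
import pickle
C=pickle.load(open("w4.pkl","rb"))
L=[((68.5,-53.5,50),(161,188)),((68.5,-36.5,50),(167,238)),((68.5,14.5,50),(171,374)),((68.5,35.5,50),(178,430)),((-102,-53.5,50),(655,214)),((-102,-36.5,50),(648,262)),((-102,14.5,50),(637,397)),((-102,35.5,50),(632,450)),((-108.5,-85,60),(685,127))]
pts=[(X,np.array([100+u/3,85+v/3])) for X,(u,v) in L]
p,r=fit_cradle(C,pts,[.56,.07,1.57]); print(p,np.degrees(p[2])); print(r.round(1))
c,s=np.cos(p[2]),np.sin(p[2])
W=lambda x,y:(p[:2]+np.array([c*x-s*y,s*x+c*y])/1000).round(4)
print("knob",W(-108.5,79),"knob1.2",W(-108.5-164*np.sin(1.2),-85+164*np.cos(1.2)),"pivot",W(-108.5,-85),"wide",W(-20,25),"narrow",W(-20,-45),"broad bal",W(42,25),"slim bal",W(23,-45))
E
```

```text
[0.56159917 0.09190052 1.52100302] 87.1470535592798
[[ 0.1  0.3]
 [-1.  -0.2]
 [ 0.1  0.4]
 [-1.3 -0.4]
 [-0.2  0. ]
 [ 0.7 -0. ]
 [ 0.3  0.2]
 [ 0.5  0.2]
 [ 0.2 -0.3]]
knob [ 0.4773 -0.0125] knob1.2 [ 0.5741 -0.1704] pivot [ 0.6411 -0.0207] wide [0.5356 0.0732] narrow [0.6055 0.0697] broad bal [0.5387 0.1351] slim bal [0.6077 0.1126]
```

```bash
python3 -m jog '[{"gripper":42,"xyz":[-0.51,-0.186,-0.6],"rotation":[0,0,0]},{"gripper":42,"xyz":[-0.51,-0.186,-0.6],"rotation":[0,0,0]},{"gripper":42,"xyz":[-0.51,-0.186,-0.6],"rotation":[0,0,0]},{"gripper":42,"xyz":[-0.51,-0.186,-0.6],"rotation":[0,0,0]},{"gripper":42,"xyz":[-0.51,-0.186,-0.6],"rotation":[0,0,0]},{"gripper":42,"xyz":[-0.51,-0.186,-0.6],"rotation":[0,0,0]},{"gripper":42,"xyz":[-0.51,-0.186,-0.6],"rotation":[0,0,0]},{"gripper":42,"xyz":[-0.51,-0.186,-0.6],"rotation":[0,0,0]},{"gripper":42,"xyz":[0,0,0],"rotation":[0,0,0]},{"gripper":42,"xyz":[0,0,0],"rotation":[0,0,0]}]' 
python3 - <<'E'
from h import *
C=cam("wrist"); save(C,"w5")
print([(np.round(a["pixel"]).astype(int).tolist(),round(a["confidence"],2),px2w(C,a["pixel"],.08).round(3)[:2].tolist()) for a in vision.recognise(C[0],"keeper_knob")[:2]], w2px(C,[.4773,-.0125,.09]))
E
```

```text
clock: 6.85
position: [0.4772, -0.0149, 0.3145]
ee_rot: [0.0, 1.0, -0.002, -0.001]
ft_force: [2.1, 0.1, 1.0]
opening: 0.489
grasp_force: 0.0
[([290, 123], 0.59, [0.539, -0.024]), ([158, 107], 0.57, [0.547, 0.048])] [270.36771887 234.0997914 ]
```

View pics/w5.png

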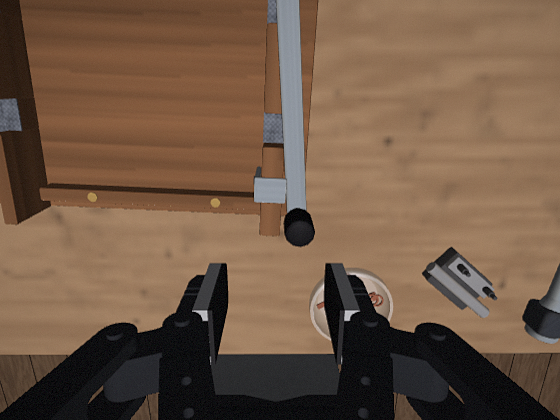

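The knob's top is at (299,226). The bar stands slightly ajar, about 0.1 rad.

```bash
python3 - <<'E'
from h import *
C=cam("wrist"); k=px2w(C,(299,226),.09); print(k, C[3]); pv=np.array([.6411,-.0207])
d=k[:2]-pv; print(np.linalg.norm(d), np.degrees(np.arctan2(d[1],d[0]))%360-177.15)
E
```

```text
[ 0.48446138 -0.0276602   0.09      ] [ 0.56121889 -0.01443092  0.28599013]
0.15679318275671184 5.394251671319267
```

```bash
python3 -m jog '[{"gripper":42,"xyz":[0.016,-0.11,-0.6],"rotation":[0,0,0]},{"gripper":42,"xyz":[0.016,-0.11,-0.6],"rotation":[0,0,0]},{"gripper":42,"xyz":[0.016,-0.11,-0.6],"rotation":[0,0,0]},{"gripper":42,"xyz":[0.016,-0.11,-0.6],"rotation":[0,0,0]},{"gripper":42,"xyz":[0,0,0],"rotation":[0,0,0]},{"gripper":10,"xyz":[0,0,0],"rotation":[0,0,0]},{"gripper":10,"xyz":[0,0,0],"rotation":[0,0,0]},{"gripper":10,"xyz":[0,0,0],"rotation":[0,0,0]},{"gripper":10,"xyz":[0,0,0],"rotation":[0,0,0]},{"gripper":10,"xyz":[0,0,0],"rotation":[0,0,0]}]' 20
```

```text
clock: 7.83
position: [0.4804, -0.0264, 0.2439]
ee_rot: [-0.0, 1.0, -0.0, 0.001]
ft_force: [0.5, 0.1, 4.6]
opening: 0.198
grasp_force: 22.0
```

```bash
python3 -m jog '[{"gripper":10,"xyz":[0.082,-0.557,0],"rotation":[0,0,0]},{"gripper":10,"xyz":[0.082,-0.557,0],"rotation":[0,0,0]},{"gripper":10,"xyz":[0.318,-0.752,0],"rotation":[0,0,0]},{"gripper":10,"xyz":[0.318,-0.752,0],"rotation":[0,0,0]},{"gripper":10,"xyz":[0.527,-0.625,0],"rotation":[0,0,0]},{"gripper":10,"xyz":[0.527,-0.625,0],"rotation":[0,0,0]},{"gripper":10,"xyz":[0.687,-0.442,0],"rotation":[0,0,0]},{"gripper":10,"xyz":[0.687,-0.442,0],"rotation":[0,0,0]},{"gripper":10,"xyz":[0,0,0],"rotation":[0,0,0]}]' 20
```

```text
clock: 8.58
position: [0.5799, -0.1706, 0.2436]
ee_rot: [-0.0, 1.0, -0.001, 0.003]
ft_force: [1.1, 0.4, 6.8]
opening: 0.197
grasp_force: 22.7
```

```bash
python3 -m jog '[{"gripper":42,"xyz":[0,0,0],"rotation":[0,0,0]},{"gripper":42,"xyz":[0,0,0],"rotation":[0,0,0]},{"gripper":42,"xyz":[0,0,0],"rotation":[0,0,0]},{"gripper":42,"xyz":[0,0,0.5],"rotation":[0,0,0]},{"gripper":42,"xyz":[0,0,1],"rotation":[0,0,0]},{"gripper":42,"xyz":[0,0,1],"rotation":[0,0,0]},{"gripper":42,"xyz":[0,0,1],"rotation":[0,0,0]},{"gripper":42,"xyz":[0,0,0.5],"rotation":[0,0,0]}]' 20
python3 -m jog '[{"gripper":42,"xyz":[-0.1,-1,-0.43],"rotation":[0,-0.085,-0.1135]},{"gripper":42,"xyz":[-0.1,-1,-0.43],"rotation":[0,-0.085,-0.1135]},{"gripper":42,"xyz":[-0.1,-1,-0.43],"rotation":[0,-0.085,-0.1135]},{"gripper":42,"xyz":[-0.1,-1,-0.43],"rotation":[0,-0.085,-0.1135]},{"gripper":42,"xyz":[-0.1,-1,-0.43],"rotation":[0,-0.085,-0.1135]},{"gripper":42,"xyz":[-0.1,-1,-0.43],"rotation":[0,-0.085,-0.1135]},{"gripper":42,"xyz":[-0.1,-1,-0.43],"rotation":[0,-0.085,-0.1135]},{"gripper":42,"xyz":[-0.1,-1,-0.43],"rotation":[0,-0.085,-0.1135]},{"gripper":42,"xyz":[0,-0.25,0],"rotation":[0,0,0]},{"gripper":42,"xyz":[0,0,0],"rotation":[0,0,0]}]' 20
python3 - <<'E'
from h import *
p,R,s=pose(); print(p,R.round(3))
print("grasp xy",(p+R@[0,0,.155]).round(4))
C=cam("wrist"); save(C,"w6")
for z,X in ((.012,(.4)),(.0185,.565),(.026,.62)): print(X,w2px(C,[X,-.4183-(X-.565)*.0794,z]))
# midline of shank along image rows
f=cv2.GaussianBlur(C[0]["frame"],(3,3),0).astype(int); m=f[:,:,2]>f[:,:,0]*.88
for v in range(20,300,20):
    u=np.nonzero(m[v,200:380])[0]+200
    if len(u): print(v,u.min(),u.max(),len(u),px2w(C,((u.min()+u.max())/2,v),.0165)[:2].round(4))
E
```

```text
clock: 9.25
position: [0.5764, -0.169, 0.3665]
ee_rot: [0.001, 1.0, -0.0, 0.002]
ft_force: [0.8, -0.0, -0.0]
opening: 0.499
grasp_force: 0.0
clock: 10.08
position: [0.5501, -0.4197, 0.2584]
ee_rot: [0.0, 0.999, -0.042, 0.028]
ft_force: [-0.1, 0.3, -0.2]
opening: 0.491
grasp_force: 0.0
[ 0.55011149 -0.41967358  0.25842985] [[ 0.995 -0.084  0.056]
 [-0.084 -0.996 -0.003]
 [ 0.056 -0.002 -0.998]]
grasp xy [ 0.5589 -0.4202  0.1037]
0.4 [273.27383128 431.00508704]
0.565 [271.1780228  223.11253466]
0.62 [270.10768675 132.43836423]
100 238 298 61 [ 0.6375 -0.4229]
120 228 307 80 [ 0.6265 -0.4216]
140 229 307 79 [ 0.6152 -0.4209]
160 231 306 76 [ 0.6035 -0.4201]
180 255 284 30 [ 0.5915 -0.4196]
200 256 284 29 [ 0.5791 -0.4188]
220 257 284 28 [ 0.5664 -0.418 ]
240 257 375 30 [ 0.5509 -0.4452]
260 258 365 29 [ 0.5376 -0.4416]
280 200 371 89 [ 0.5251 -0.424 ]
```

View pics/w6.png

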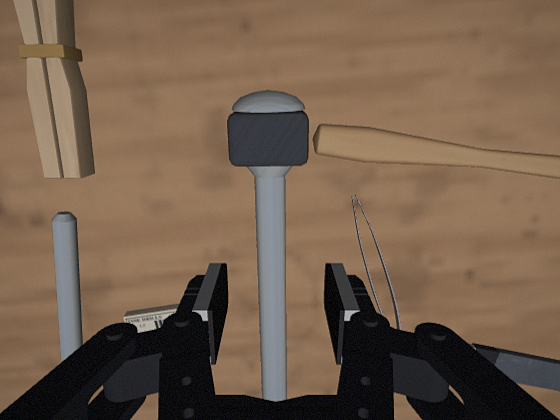

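The head and neck are clear. The shank midline is at about (271,222) and the hammer handle stands 5 px clear of the head. I'll descend and grip.

```bash
python3 -m jog '[{"gripper":42,"xyz":[0.043,0.017,-0.665],"rotation":[0,0,0]},{"gripper":42,"xyz":[0.043,0.017,-0.665],"rotation":[0,0,0]},{"gripper":42,"xyz":[0.043,0.017,-0.665],"rotation":[0,0,0]},{"gripper":42,"xyz":[0.043,0.017,-0.665],"rotation":[0,0,0]},{"gripper":42,"xyz":[0,0,0],"rotation":[0,0,0]},{"gripper":5,"xyz":[0,0,0],"rotation":[0,0,0]},{"gripper":5,"xyz":[0,0,0],"rotation":[0,0,0]},{"gripper":5,"xyz":[0,0,0],"rotation":[0,0,0]},{"gripper":5,"xyz":[0,0,0],"rotation":[0,0,0]},{"gripper":5,"xyz":[0,0,0],"rotation":[0,0,0]}]' 100
python3 - <<'E'
from h import *
p,R,s=pose(); print(p,(p+R@[0,0,.155]).round(4),s["wrist_torque"])
E
```

```text
clock: 10.97
position: [0.5583, -0.4146, 0.1817]
ee_rot: [0.0, 0.999, -0.04, 0.031]
ft_force: [-1.7, 2.1, 7.8]
opening: 0.176
grasp_force: 98.1
[ 0.55827889 -0.41460049  0.18167779] [ 0.5678 -0.4151  0.027 ] [0.55298832 0.37985414 0.04116704]
```

```bash
python3 -m jog '[{"gripper":5,"xyz":[0,0,0.2],"rotation":[0,0,0]},{"gripper":5,"xyz":[0,0,0.5],"rotation":[0,0,0]},{"gripper":5,"xyz":[0,0,0.8],"rotation":[0,0,0]},{"gripper":5,"xyz":[0,0,1],"rotation":[0,0,0]},{"gripper":5,"xyz":[0,0,1],"rotation":[0,0,0]},{"gripper":5,"xyz":[0,0,0.8],"rotation":[0,0,0]},{"gripper":5,"xyz":[0,0,0.5],"rotation":[0,0,0]},{"gripper":5,"xyz":[0,0,0],"rotation":[0,0,0]},{"gripper":5,"xyz":[0,0,0],"rotation":[0,0,0]}]' 100
python3 - <<'E'
from h import *
p,R,s=pose(); print(p,(p+R@[0,0,.155]).round(4),R.round(3),s["wrist_torque"],s["ft_force"])
C=cam("wrist"); save(C,"w7")
C2=cam("side"); save(C2,"d7"); a=C2[0]["frame"][180:380,180:380,::-1]
cv2.imwrite("pics/m7.png",np.hstack([cv2.resize(C[0]["frame"][:,:,::-1],(400,300)),cv2.resize(a,(300,300))]))
E
```

```text
clock: 11.72
position: [0.5573, -0.4147, 0.3244]
ee_rot: [0.0, 0.999, -0.04, 0.03]
ft_force: [-0.5, 0.8, -8.4]
opening: 0.167
grasp_force: 98.6
[ 0.55725363 -0.41474284  0.32440478] [ 0.5665 -0.4152  0.1697] [[ 0.995 -0.08   0.06 ]
 [-0.08  -0.997 -0.003]
 [ 0.06  -0.002 -0.998]] [ 0.00313006  0.14925426 -0.03742774] [-0.50256659  0.78101543 -8.36488418]
```

View pics/m7.png

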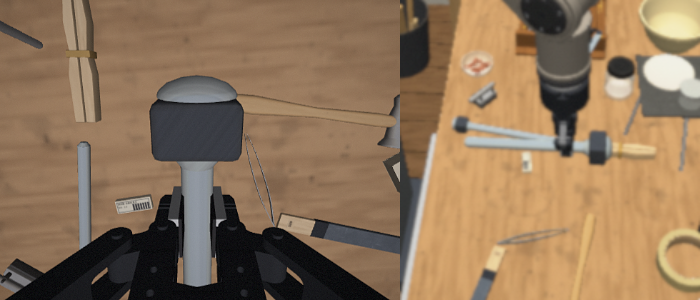

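The broad stake is held level in the pads and the hammer was left where it lay. Now level the tool, turn and carry it to above the wide notches.

```bash
python3 -m jog '[{"gripper":5,"xyz":[0,0,0],"rotation":[0,0.17,0]},{"gripper":5,"xyz":[0,0,0],"rotation":[0,0.17,0]},{"gripper":5,"xyz":[0,0,0],"rotation":[0,0.17,0]},{"gripper":5,"xyz":[0,0,0],"rotation":[0,0.17,0]},{"gripper":5,"xyz":[-0.031,0.5,0],"rotation":[0,0,0.5]},{"gripper":5,"xyz":[-0.031,0.9,0],"rotation":[0,0,0.9]},{"gripper":5,"xyz":[-0.031,0.9,0],"rotation":[0,0,0.9]},{"gripper":5,"xyz":[-0.031,0.9,0],"rotation":[0,0,0.9]},{"gripper":5,"xyz":[-0.031,0.9,0],"rotation":[0,0,0.9]},{"gripper":5,"xyz":[-0.031,0.9,0],"rotation":[0,0,0.9]}]' 100
python3 -m jog '[{"gripper":5,"xyz":[-0.031,0.9,0],"rotation":[0,0,0.9]},{"gripper":5,"xyz":[-0.031,0.9,0],"rotation":[0,0,0.9]},{"gripper":5,"xyz":[-0.031,0.9,0],"rotation":[0,0,0.9]},{"gripper":5,"xyz":[-0.031,0.9,0],"rotation":[0,0,0.9]},{"gripper":5,"xyz":[-0.031,0.9,0],"rotation":[0,0,0.9]},{"gripper":5,"xyz":[-0.031,0.9,0],"rotation":[0,0,0.9]},{"gripper":5,"xyz":[-0.031,0.9,0],"rotation":[0,0,0.9]},{"gripper":5,"xyz":[-0.031,0.9,0],"rotation":[0,0,0.9]},{"gripper":5,"xyz":[-0.031,0.9,0],"rotation":[0,0,0.9]},{"gripper":5,"xyz":[-0.031,0.9,0],"rotation":[0,0,0.9]}]' 100
python3 -m jog '[{"gripper":5,"xyz":[-0.031,0.9,0],"rotation":[0,0,0.9]},{"gripper":5,"xyz":[-0.031,0.9,0],"rotation":[0,0,0.9]},{"gripper":5,"xyz":[-0.031,0.9,0],"rotation":[0,0,0.9]},{"gripper":5,"xyz":[-0.031,0.9,0],"rotation":[0,0,0.9]},{"gripper":5,"xyz":[-0.031,0.5,0],"rotation":[0,0,0.75]},{"gripper":5,"xyz":[0,0,0],"rotation":[0,0,0]},{"gripper":5,"xyz":[0,0,0],"rotation":[0,0,0]}]' 100
cat >> h.py <<'E'
P0=np.array([0.56159917,0.09190052,1.52100302])
def cw(x,y,z,P=P0):
    c,s=np.cos(P[2]),np.sin(P[2]); return np.array([P[0]+(c*x-s*y)/1000,P[1]+(s*x+c*y)/1000,z/1000])
def tocr(X,P=P0):
    c,s=np.cos(P[2]),np.sin(P[2]); d=(np.array(X)[:2]-P[:2])*1000; return np.array([c*d[0]+s*d[1],-s*d[0]+c*d[1]])
E
python3 - <<'E'
from h import *
p,R,s=pose(); g=p+R@[0,0,.155]; print(p,g.round(4),R.round(3),"cradle frame",tocr(g),"yaw",np.degrees(np.arctan2(R[1,0],R[0,0])))
C=cam("wrist"); save(C,"w8")
for n in ("scene","side"): save(cam(n),n+"8")
E
```

```text
clock: 12.65
position: [0.552, -0.2635, 0.3238]
ee_rot: [0.001, 0.984, 0.179, 0.0]
ft_force: [0.0, -0.2, -8.2]
opening: 0.172
grasp_force: 98.6
clock: 13.48
position: [0.5428, 0.0063, 0.324]
ee_rot: [0.001, 0.84, 0.542, 0.001]
ft_force: [-0.1, 0.4, -8.2]
opening: 0.171
grasp_force: 98.6
clock: 14.07
position: [0.5381, 0.1293, 0.3239]
ee_rot: [0.001, 0.724, 0.69, 0.001]
ft_force: [-0.2, -0.7, -7.6]
opening: 0.169
grasp_force: 98.7
[0.53809305 0.12934667 0.32391607] [0.5385 0.1293 0.1689] [[ 0.048  0.999  0.003]
 [ 0.999 -0.048 -0.   ]
 [ 0.     0.002 -1.   ]] cradle frame [36.2485444  24.95344559] yaw 87.2707497316518
```

View pics/w8.png

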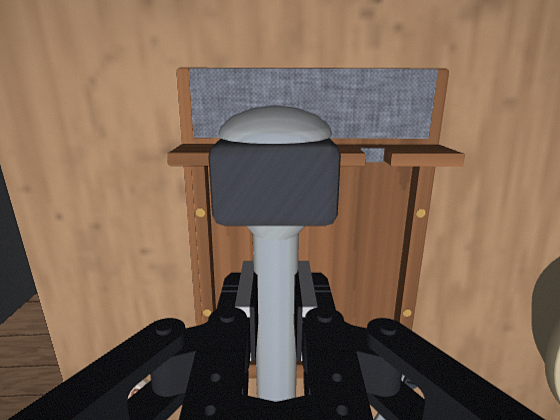

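The held stake's shank runs at column about 277, the dome tip is at (276,107), and the narrow notch shows at (373,157). I'll check these numerically against the cradle fit.

```bash
python3 - <<'E'
from h import *
C=cam("wrist"); p,R,s=pose(); g=p+R@[0,0,.155]; print("grasp cr",tocr(g))
f=C[0]["frame"].astype(int); f=cv2.GaussianBlur(C[0]["frame"],(3,3),0).astype(int)
print("pred notch",w2px(C,cw(68.5,-36.5,50)),w2px(C,cw(68.5,-53.5,50)), "rows",w2px(C,cw(73,-45,50)),w2px(C,cw(64,-45,50)))
for v in (156,160): print(v,f[v,354:396,0].tolist())
print("col 420",f[140:172,420,0].tolist())
for zz in (.163,.169): print("face",tocr(px2w(C,(276.5,106.5),zz)))
for v in (240,255,270):
    r=f[v,235:320]; m=np.nonzero((r[:,2]>110))[0]+235; print(v,m.min(),m.max(),tocr(px2w(C,((m.min()+m.max())/2,v),.165)))
E
```

```text
grasp cr [33.63489    24.61106707]
pred notch [365.1778162  155.71287998] [390.55162814 155.63418137] rows [378.44860688 148.96909799] [377.28948424 162.30016429]
156 [146, 146, 145, 145, 145, 145, 145, 145, 145, 146, 132, 109, 106, 114, 116, 117, 116, 117, 117, 116, 115, 118, 122, 122, 117, 111, 108, 110, 110, 100, 83, 69, 62, 61, 63, 63, 82, 129, 156, 155, 154, 154]
160 [144, 144, 145, 144, 144, 144, 143, 144, 144, 145, 141, 130, 126, 126, 125, 124, 123, 125, 127, 130, 133, 134, 132, 131, 130, 127, 126, 126, 126, 128, 130, 133, 134, 128, 117, 102, 110, 145, 160, 155, 155, 155]
col 420 [79, 58, 55, 57, 58, 58, 59, 64, 88, 123, 144, 147, 147, 148, 150, 152, 153, 155, 156, 159, 155, 134, 116, 123, 133, 134, 134, 137, 141, 143, 145, 145]
face [107.15547251  23.40934589]
face [107.50817017  23.44085651]
240 254 296 [58.12671431 24.07869139]
255 254 296 [51.81819302 24.09814959]
270 255 295 [45.32555499 24.11817568]
```

```bash
python3 -m jog '[{"gripper":5,"xyz":[0,0.104,-0.4],"rotation":[0,0,0]},{"gripper":5,"xyz":[0,0.104,-0.77],"rotation":[0,0,0]},{"gripper":5,"xyz":[0,0.104,-0.77],"rotation":[0,0,0]},{"gripper":5,"xyz":[0,0.104,-0.77],"rotation":[0,0,0]},{"gripper":5,"xyz":[0,0,-0.37],"rotation":[0,0,0]},{"gripper":5,"xyz":[0,0,0],"rotation":[0,0,0]},{"gripper":5,"xyz":[0,0,0],"rotation":[0,0,0]}]' 100
cat >> h.py <<'E'
def held(axis_off,face_row0,thr=110,rows=(245,258,271),cols=(225,330)):
    "averaged grasp pose and held stake midline in cradle frame; the picture's poses are averaged"
    G=[];Ms=[]
    for i in range(6):
        p,R,s=pose(); g=p+R@[0,0,.155]; G.append([*tocr(g),g[2],np.degrees(np.arctan2(R[1,0],R[0,0]))]); C=cam("wrist")
        f=cv2.GaussianBlur(C[0]["frame"],(3,3),0).astype(int); z=g[2]-axis_off
        row=[]
        for v in rows:
            r=f[v,cols[0]:cols[1],2]; m=np.nonzero(r>thr)[0]+cols[0]; row+=[tocr(px2w(C,((m.min()+m.max())/2,v),z))[1]]
        col=f[20:200,276]; d=np.abs(np.diff(col.sum(1)));
        Ms.append(row)
    print("grasp",np.mean(G,0).round(2),np.std(G,0).round(2)); print("mid y",np.mean(Ms,0).round(2))
    return C,f
E
python3 - <<'E'
from h import *
C,f=held(.0085,0)
print(readout.state()["ft_force"])
w=[w2px(C,cw(68.5,y,50)).round(1).tolist() for y in(-36.5,-53.5,14.5,35.5)]; print(w, w2px(C,cw(73,-70,50))[1],w2px(C,cw(64,-70,50))[1], "face at",w2px(C,cw(121,25,68)))
v=int(round(w[0][1])); u0=int(w[0][0])-10; print(v,u0,f[v,u0:u0+56,0].tolist())
u=int(w2px(C,cw(68.5,-70,50))[0]);v0=v-18; print("col",v0,f[v0:v0+36,u,0].tolist())
print("face col",[ (i,f[i,276].tolist()) for i in range(0,90,3)])
save(C,"w9")
E
```

```text
clock: 14.85
position: [0.5381, 0.1405, 0.2309]
ee_rot: [0.001, 0.724, 0.689, 0.0]
ft_force: [0.5, -0.6, -7.0]
opening: 0.166
grasp_force: 98.4
grasp [4.769e+01 2.477e+01 8.000e-02 8.715e+01] [0.2  0.45 0.   0.  ]
mid y [24.3  24.31 24.24]
[-0.01955404 -0.06481498 -7.38285322]
[[410.5, 225.6], [448.4, 225.5], [296.4, 225.9], [249.4, 226.0]] 215.97351708669987 234.7132121282995 face at [272.43504743 106.64458957]
226 400 [155, 155, 155, 155, 155, 155, 155, 155, 155, 146, 133, 135, 142, 144, 143, 141, 140, 139, 138, 137, 136, 134, 134, 134, 135, 136, 137, 139, 140, 140, 140, 139, 138, 138, 138, 138, 140, 142, 138, 120, 93, 74, 67, 67, 70, 73, 72, 77, 108, 148, 165, 163, 163, 162, 162, 162]
col 208 [63, 65, 67, 69, 68, 65, 66, 88, 126, 150, 155, 154, 154, 155, 156, 158, 159, 161, 162, 163, 164, 165, 165, 167, 165, 157, 148, 145, 144, 144, 144, 144, 143, 142, 142, 142]
face col [(0, [181, 144, 112]), (3, [182, 146, 113]), (6, [182, 146, 113]), (9, [181, 145, 113]), (12, [182, 145, 113]), (15, [181, 145, 112]), (18, [182, 145, 113]), (21, [183, 146, 113]), (24, [183, 147, 113]), (27, [183, 145, 113]), (30, [182, 144, 111]), (33, [181, 145, 112]), (36, [181, 144, 112]), (39, [181, 143, 111]), (42, [181, 144, 112]), (45, [180, 143, 110]), (48, [179, 142, 110]), (51, [182, 144, 110]), (54, [182, 144, 111]), (57, [181, 143, 111]), (60, [182, 143, 111]), (63, [181, 143, 110]), (66, [182, 144, 112]), (69, [181, 143, 110]), (72, [181, 143, 110]), (75, [182, 144, 110]), (78, [181, 143, 109]), (81, [182, 144, 110]), (84, [154, 121, 95]), (87, [135, 141, 154])]
```

```bash
python3 - <<'E'
import cv2
f=cv2.imread("pics/w9.png")[:,:,::-1]
print([(i,f[i,276].tolist()) for i in range(84,150,2)])
E
```

```text
[(84, [159, 117, 85]), (86, [142, 148, 158]), (88, [128, 135, 147]), (90, [129, 133, 147]), (92, [120, 124, 136]), (94, [124, 128, 141]), (96, [121, 125, 137]), (98, [125, 130, 141]), (100, [125, 129, 142]), (102, [128, 132, 143]), (104, [132, 136, 151]), (106, [75, 77, 76]), (108, [97, 97, 99]), (110, [106, 105, 109]), (112, [111, 113, 115]), (114, [119, 120, 123]), (116, [123, 126, 127]), (118, [136, 140, 140]), (120, [140, 142, 144]), (122, [139, 141, 141]), (124, [145, 147, 147]), (126, [149, 152, 153]), (128, [159, 161, 164]), (130, [158, 162, 163]), (132, [160, 166, 170]), (134, [169, 179, 186]), (136, [172, 180, 189]), (138, [173, 182, 192]), (140, [174, 184, 193]), (142, [183, 192, 202]), (144, [28, 30, 31]), (146, [58, 57, 62]), (148, [74, 75, 81])]
```

```bash
python3 -m jog '[{"gripper":5,"xyz":[-0.017,0,-0.25],"rotation":[0,0,0]},{"gripper":5,"xyz":[0,0,-0.25],"rotation":[0,0,0]},{"gripper":5,"xyz":[0,0,-0.2],"rotation":[0,0,0]},{"gripper":5,"xyz":[0,0,0],"rotation":[0,0,0]},{"gripper":5,"xyz":[0,0,0],"rotation":[0,0,0]}]' 100
python3 -m jog '[{"gripper":5,"xyz":[0,0,-0.1],"rotation":[0,0,0]},{"gripper":5,"xyz":[0,0,0],"rotation":[0,0,0]}]' 100
python3 -m jog '[{"gripper":5,"xyz":[0,0,-0.05],"rotation":[0,0,0]},{"gripper":5,"xyz":[0,0,0],"rotation":[0,0,0]}]' 100
```

```text
clock: 15.57
position: [0.5373, 0.1406, 0.2095]
ee_rot: [0.0, 0.724, 0.69, 0.0]
ft_force: [0.2, -0.2, -7.7]
opening: 0.168
grasp_force: 98.6
clock: 15.73
position: [0.5375, 0.1408, 0.207]
ee_rot: [0.001, 0.724, 0.689, 0.001]
ft_force: [-0.0, 0.1, -8.0]
opening: 0.172
grasp_force: 98.6
clock: 15.9
position: [0.5375, 0.1407, 0.2057]
ee_rot: [0.001, 0.724, 0.689, 0.001]
ft_force: [0.5, 0.1, -7.7]
opening: 0.171
grasp_force: 98.6
```

```bash
for i in 1; do python3 -m jog '[{"gripper":5,"xyz":[0,0,-0.05],"rotation":[0,0,0]},{"gripper":5,"xyz":[0,0,0],"rotation":[0,0,0]}]' 100
python3 -m jog '[{"gripper":5,"xyz":[0,0,-0.05],"rotation":[0,0,0]},{"gripper":5,"xyz":[0,0,0],"rotation":[0,0,0]}]' 100
python3 -m jog '[{"gripper":5,"xyz":[0,0,-0.03],"rotation":[0,0,0]},{"gripper":5,"xyz":[0,0,0],"rotation":[0,0,0]}]' 100; done
```

```text
clock: 16.07
position: [0.5375, 0.1407, 0.2042]
ee_rot: [0.001, 0.724, 0.689, 0.001]
ft_force: [0.3, 0.4, -8.4]
opening: 0.168
grasp_force: 98.6
clock: 16.23
position: [0.5375, 0.1407, 0.2026]
ee_rot: [0.001, 0.724, 0.689, 0.001]
ft_force: [0.2, -0.4, -8.1]
opening: 0.166
grasp_force: 98.6
clock: 16.4
position: [0.5376, 0.1408, 0.2022]
ee_rot: [0.001, 0.724, 0.689, 0.001]
ft_force: [-1.6, 0.1, -4.0]
opening: 0.171
grasp_force: 99.4
```

```bash
python3 -m jog '[{"gripper":5,"xyz":[0,0,-0.03],"rotation":[0,0,0]},{"gripper":5,"xyz":[0,0,0],"rotation":[0,0,0]}]' 100
python3 -m jog '[{"gripper":5,"xyz":[0,0,-0.03],"rotation":[0,0,0]},{"gripper":5,"xyz":[0,0,0],"rotation":[0,0,0]}]' 100
python3 -c "
from h import *
print(readout.state()['wrist_torque'])"
```

```text
clock: 16.57
position: [0.5376, 0.1409, 0.202]
ee_rot: [0.001, 0.724, 0.689, 0.001]
ft_force: [-4.0, -2.1, 5.8]
opening: 0.174
grasp_force: 100.5
clock: 16.73
position: [0.5376, 0.141, 0.2018]
ee_rot: [0.001, 0.724, 0.689, 0.001]
ft_force: [-6.3, -3.1, 14.2]
opening: 0.174
grasp_force: 101.5
[-0.64690012  1.46548785 -0.00169385]
```

```bash
python3 -m jog '[{"gripper":5,"xyz":[0,0,0.03],"rotation":[0,0,0]},{"gripper":5,"xyz":[0,0,0],"rotation":[0,0,0]},{"gripper":5,"xyz":[0,0,0],"rotation":[0,0,0]}]' 20
python3 -m jog '[{"gripper":24,"xyz":[0,0,0],"rotation":[0,0,0]},{"gripper":40,"xyz":[0,0,0],"rotation":[0,0,0]},{"gripper":40,"xyz":[0,0,0],"rotation":[0,0,0]},{"gripper":40,"xyz":[0,0,0],"rotation":[0,0,0]},{"gripper":40,"xyz":[0,0,0.3],"rotation":[0,0,0]},{"gripper":40,"xyz":[0,0,0.6],"rotation":[0,0,0]},{"gripper":40,"xyz":[0,0,1],"rotation":[0,0,0]},{"gripper":40,"xyz":[0,0,1],"rotation":[0,0,0]},{"gripper":40,"xyz":[0,0,1],"rotation":[0,0,0]},{"gripper":40,"xyz":[0,0,1],"rotation":[0,0,0]}]' 20
python3 - <<'E'
from h import *
C=cam("wrist"); save(C,"w10")
f=C[0]["frame"].astype(int)
p=[w2px(C,cw(x,25,39)) for x in (55,30,20)]; print(p)
for x in (55,45,35):
    v=int(w2px(C,cw(x,25,39))[1]); r=f[v,200:350,2]-f[v,200:350,0]*.88; m=np.nonzero(r>0)[0]+200; print(x,v,m.min(),m.max(),len(m),tocr(px2w(C,((m.min()+m.max())/2,v),.039)))
print("face pred",w2px(C,cw(121,25,39))); u=int(w2px(C,cw(121,25,39))[0]); v=int(w2px(C,cw(121,25,39))[1])
print([(i,f[i,u].tolist()) for i in range(v-12,v+14,2)])
E
```

```text
clock: 16.98
position: [0.5376, 0.1409, 0.2019]
ee_rot: [0.001, 0.724, 0.689, 0.001]
ft_force: [-5.3, -2.8, 7.9]
opening: 0.169
grasp_force: 100.1
clock: 17.82
position: [0.5373, 0.1409, 0.3501]
ee_rot: [0.001, 0.724, 0.69, 0.001]
ft_force: [1.3, 0.8, 0.2]
opening: 0.473
grasp_force: 0.0
[array([275.74449051, 182.06372407]), array([275.725226  , 211.90760716]), array([275.7178041 , 223.40534227])]
55 182 265 286 22 [55.052033   25.19326133]
45 194 265 286 22 [45.16245559 25.18916217]
35 206 265 286 22 [35.05674278 25.18497342]
face pred [275.80080027  94.83071232]
[(82, [170, 135, 104]), (84, [121, 93, 69]), (86, [113, 121, 134]), (88, [113, 117, 126]), (90, [106, 109, 119]), (92, [110, 115, 126]), (94, [76, 78, 81]), (96, [94, 95, 97]), (98, [110, 113, 113]), (100, [127, 128, 130]), (102, [134, 135, 137]), (104, [143, 146, 147]), (106, [153, 159, 168])]
```

The broad stake is laid at cradle y=25.2 with its face at x of about 121, which is right. Now the slim stake.

```bash
python3 -m jog '[{"gripper":40,"xyz":[-0.188,-0.79,0],"rotation":[0,0,0.977]},{"gripper":40,"xyz":[-0.188,-0.79,0],"rotation":[0,0,0.977]},{"gripper":40,"xyz":[-0.188,-0.79,0],"rotation":[0,0,0.977]},{"gripper":40,"xyz":[-0.188,-0.79,0],"rotation":[0,0,0.977]},{"gripper":40,"xyz":[-0.188,-0.79,0],"rotation":[0,0,0.977]},{"gripper":40,"xyz":[-0.188,-0.79,0],"rotation":[0,0,0.977]},{"gripper":40,"xyz":[-0.188,-0.79,0],"rotation":[0,0,0.977]},{"gripper":40,"xyz":[-0.188,-0.79,0],"rotation":[0,0,0.977]},{"gripper":40,"xyz":[-0.188,-0.79,0],"rotation":[0,0,0.977]},{"gripper":40,"xyz":[-0.188,-0.79,0],"rotation":[0,0,0.977]}]' 20
python3 -m jog '[{"gripper":40,"xyz":[-0.188,-0.79,-0.2],"rotation":[0,0,0.977]},{"gripper":40,"xyz":[-0.188,-0.79,-0.2],"rotation":[0,0,0.977]},{"gripper":40,"xyz":[-0.188,-0.79,-0.2],"rotation":[0,0,0.977]},{"gripper":40,"xyz":[-0.188,-0.79,-0.2],"rotation":[0,0,0.977]},{"gripper":40,"xyz":[-0.188,-0.79,-0.2],"rotation":[0,0,0.977]},{"gripper":40,"xyz":[-0.188,-0.79,-0.2],"rotation":[0,0,0.977]},{"gripper":40,"xyz":[-0.188,-0.79,-0.2],"rotation":[0,0,0.977]},{"gripper":40,"xyz":[0,0,0],"rotation":[0.0575,0.335,0]},{"gripper":40,"xyz":[0,0,0],"rotation":[0,0,0]},{"gripper":40,"xyz":[0,0,0],"rotation":[0,0,0]}]' 20
python3 - <<'E'
from h import *
ps=[pose() for i in range(1)]
C=cam("wrist"); save(C,"w11"); p,R,s=ps[0]
print(p.round(4),(p+R@[0,0,.155]).round(4),R.round(3),"yaw",np.degrees(np.arctan2(R[1,0],R[0,0])))
f=cv2.GaussianBlur(C[0]["frame"],(3,3),0).astype(int); m=f[:,:,2]>f[:,:,0]*.88
for v in range(10,270,12):
    u=np.nonzero(m[v,180:380])[0]+180
    if len(u): print(v,u.min(),u.max(),len(u),px2w(C,((u.min()+u.max())/2,v),.011)[:2].round(4))
E
```

```text
clock: 18.7
position: [0.4808, -0.0973, 0.3485]
ee_rot: [0.001, 0.372, 0.928, 0.001]
ft_force: [0.5, 0.4, -0.2]
opening: 0.468
grasp_force: 0.0
clock: 19.53
position: [0.442, -0.2619, 0.3063]
ee_rot: [-0.014, 0.085, 0.996, 0.003]
ft_force: [0.8, -0.5, 0.9]
opening: 0.472
grasp_force: 0.0
[ 0.442  -0.2619  0.3063] [ 0.4377 -0.2607  0.1514] [[-0.985  0.17  -0.028]
 [ 0.17   0.985  0.008]
 [ 0.029  0.003 -1.   ]] yaw 170.19879737878054
10 243 352 110 [ 0.3116 -0.2244]
22 181 289 109 [ 0.3116 -0.2662]
34 180 225 46 [ 0.315 -0.289]
82 256 289 34 [ 0.3529 -0.2483]
94 254 291 38 [ 0.3607 -0.2496]
106 255 379 59 [ 0.374  -0.2202]
118 257 379 51 [ 0.3823 -0.2206]
130 263 379 46 [ 0.3909 -0.2196]
142 264 379 35 [ 0.3995 -0.2204]
154 265 282 18 [ 0.4021 -0.2562]
166 264 282 19 [ 0.4108 -0.2581]
178 265 282 18 [ 0.4197 -0.2593]
190 265 282 18 [ 0.4288 -0.2609]
202 265 282 18 [ 0.4381 -0.2625]
214 266 282 17 [ 0.4476 -0.2638]
226 265 282 18 [ 0.4572 -0.2658]
238 266 282 17 [ 0.4671 -0.2672]
250 266 282 17 [ 0.4771 -0.2689]
262 266 282 17 [ 0.4874 -0.2707]
```

```bash
python3 -m jog '[{"gripper":40,"xyz":[0,-0.05,-0.87],"rotation":[0,0,0]},{"gripper":40,"xyz":[0,0,-1],"rotation":[0,0,0]},{"gripper":40,"xyz":[0,0,-1],"rotation":[0,0,0]},{"gripper":40,"xyz":[0,0,-1],"rotation":[0,0,0]},{"gripper":40,"xyz":[0,0,-0.45],"rotation":[0,0,0]},{"gripper":40,"xyz":[0,0,0],"rotation":[0,0,0]},{"gripper":40,"xyz":[0,0,0],"rotation":[0,0,0]}]' 20
python3 -c "
from h import *
p,R,s=pose();print((p+R@[0,0,.155]).round(4),s['ft_force'])"
```

```text
clock: 20.17
position: [0.4423, -0.2629, 0.1769]
ee_rot: [-0.015, 0.085, 0.996, 0.003]
ft_force: [0.5, 0.8, 0.8]
opening: 0.47
grasp_force: 0.0
[ 0.4378 -0.2617  0.022 ] [0.53758988 0.77206131 0.80587774]
```

```bash
python3 -m jog '[{"gripper":25,"xyz":[0,0,0],"rotation":[0,0,0]},{"gripper":3,"xyz":[0,0,0],"rotation":[0,0,0]},{"gripper":3,"xyz":[0,0,0],"rotation":[0,0,0]},{"gripper":3,"xyz":[0,0,0],"rotation":[0,0,0]},{"gripper":3,"xyz":[0,0,0],"rotation":[0,0,0]},{"gripper":3,"xyz":[0,0,0],"rotation":[0,0,0]}]' 80
python3 -m jog '[{"gripper":3,"xyz":[0,0,0.2],"rotation":[0,0,0]},{"gripper":3,"xyz":[0,0,0.5],"rotation":[0,0,0]},{"gripper":3,"xyz":[0,0,0.8],"rotation":[0,0,0]},{"gripper":3,"xyz":[0,0,1],"rotation":[0,0,0]},{"gripper":3,"xyz":[0,0,1],"rotation":[0,0,0]},{"gripper":3,"xyz":[0,0,0.9],"rotation":[0,0,0]},{"gripper":3,"xyz":[0,0,0.6],"rotation":[-0.0575,-0.335,0]},{"gripper":3,"xyz":[0,0,0],"rotation":[0,0,0]},{"gripper":3,"xyz":[0,0,0],"rotation":[0,0,0]}]' 80
python3 - <<'E'
from h import *
p,R,s=pose(); print(p,(p+R@[0,0,.155]).round(4),"yaw",np.degrees(np.arctan2(R[1,0],R[0,0])),s["joint_positions"])
C=cam("wrist"); save(C,"w12")
f=cv2.GaussianBlur(C[0]["frame"],(3,3),0).astype(int); m=f[:,:,2]>f[:,:,0]*.88
for v in range(60,320,12):
    u=np.nonzero(m[v,240:310])[0]+240
    if len(u): print(v,u.min(),u.max(),len(u))
E
```

```text
clock: 20.67
position: [0.4425, -0.2639, 0.1784]
ee_rot: [-0.013, 0.085, 0.996, 0.002]
ft_force: [-0.9, 1.3, 7.2]
opening: 0.13
grasp_force: 78.2
clock: 21.42
position: [0.4413, -0.2638, 0.3272]
ee_rot: [0.0, 0.086, 0.996, 0.0]
ft_force: [-0.5, 0.3, -3.2]
opening: 0.123
grasp_force: 78.5
[ 0.44125168 -0.26382749  0.32722987] [ 0.4414 -0.2637  0.1722] yaw 170.1800978061675 [ 1.13082019  0.44788693 -0.88477619  1.96733188  0.43199912  0.92507396
  1.42635537]
60 241 309 69
72 242 309 68
84 240 309 70
96 240 309 70
108 240 309 70
120 240 309 70
132 240 309 70
144 252 299 48
156 256 295 40
168 258 293 36
180 258 293 36
192 258 293 36
204 259 292 34
216 259 292 34
228 259 292 34
240 259 292 34
252 260 292 33
264 248 304 57
276 240 309 70
288 240 309 70
300 240 309 69
312 240 309 70
```

```bash
python3 -m jog '[{"gripper":3,"xyz":[0.308,0.697,0],"rotation":[0,0,-0.922]},{"gripper":3,"xyz":[0.308,0.697,0],"rotation":[0,0,-0.922]},{"gripper":3,"xyz":[0.308,0.697,0],"rotation":[0,0,-0.922]},{"gripper":3,"xyz":[0.308,0.697,0],"rotation":[0,0,-0.922]},{"gripper":3,"xyz":[0.308,0.697,0],"rotation":[0,0,-0.922]},{"gripper":3,"xyz":[0.308,0.697,0],"rotation":[0,0,-0.922]},{"gripper":3,"xyz":[0.308,0.697,0],"rotation":[0,0,-0.922]},{"gripper":3,"xyz":[0.308,0.697,0],"rotation":[0,0,-0.922]},{"gripper":3,"xyz":[0.308,0.697,0],"rotation":[0,0,-0.922]}]' 80
python3 -m jog '[{"gripper":3,"xyz":[0.308,0.697,0],"rotation":[0,0,-0.922]},{"gripper":3,"xyz":[0.308,0.697,0],"rotation":[0,0,-0.922]},{"gripper":3,"xyz":[0.308,0.697,0],"rotation":[0,0,-0.922]},{"gripper":3,"xyz":[0.308,0.697,0],"rotation":[0,0,-0.922]},{"gripper":3,"xyz":[0.308,0.697,0],"rotation":[0,0,-0.922]},{"gripper":3,"xyz":[0.308,0.697,0],"rotation":[0,0,-0.922]},{"gripper":3,"xyz":[0.308,0.697,0],"rotation":[0,0,-0.922]},{"gripper":3,"xyz":[0.308,0.697,0],"rotation":[0,0,-0.922]},{"gripper":3,"xyz":[0.308,0.697,0],"rotation":[0,0,-0.922]},{"gripper":3,"xyz":[0,0,0],"rotation":[0,0,0]}]' 80
python3 -m jog '[{"gripper":3,"xyz":[0,0,-0.3],"rotation":[0,0,0]},{"gripper":3,"xyz":[0,0,-0.7],"rotation":[0,0,0]},{"gripper":3,"xyz":[0,0,-0.7],"rotation":[0,0,0]},{"gripper":3,"xyz":[0,0,-0.7],"rotation":[0,0,0]},{"gripper":3,"xyz":[0,0,-0.3],"rotation":[0,0,0]},{"gripper":3,"xyz":[0,0,0],"rotation":[0,0,0]},{"gripper":3,"xyz":[0,0,0],"rotation":[0,0,0]}]' 80
python3 - <<'E'
from h import *
C,f=held(.0125,0); save(C,"w13")
w=[w2px(C,cw(68.5,y,50)).round(1).tolist() for y in(-36.5,-53.5,14.5,35.5)]; print(w)
fp=w2px(C,cw(112,-45,77)); print("face pred",fp,"head back",w2px(C,cw(82.5,-45,90)))
print([(i,f[i,int(fp[0])].tolist()) for i in range(int(fp[1])-24,int(fp[1])+46,2)])
E
```

```text
clock: 22.22
position: [0.5243, -0.0745, 0.3244]
ee_rot: [-0.002, 0.434, 0.901, 0.0]
ft_force: [0.6, 0.2, -3.6]
opening: 0.125
grasp_force: 78.6
clock: 23.05
position: [0.6079, 0.1183, 0.3246]
ee_rot: [-0.001, 0.723, 0.691, 0.001]
ft_force: [-0.1, 0.5, -2.7]
opening: 0.125
grasp_force: 78.6
clock: 23.63
position: [0.6077, 0.112, 0.2445]
ee_rot: [0.0, 0.724, 0.69, -0.0]
ft_force: [1.3, 0.3, -3.2]
opening: 0.127
grasp_force: 78.6
grasp [ 23.03 -46.1    0.09  87.23] [0.37 0.53 0.   0.  ]
mid y [-46.57 -46.75 -46.75]
[[252.3, 165.4], [289.2, 165.4], [141.5, 165.4], [95.8, 165.4]]
face pred [269.78912729  60.60784744] head back [269.75825934 149.98200036]
[(36, [107, 109, 118]), (38, [108, 112, 123]), (40, [113, 116, 128]), (42, [116, 121, 132]), (44, [124, 127, 139]), (46, [122, 125, 137]), (48, [112, 116, 127]), (50, [117, 119, 123]), (52, [158, 163, 170]), (54, [163, 170, 181]), (56, [163, 170, 181]), (58, [163, 171, 181]), (60, [164, 172, 182]), (62, [165, 173, 183]), (64, [167, 175, 185]), (66, [167, 175, 185]), (68, [71, 73, 76]), (70, [44, 42, 46]), (72, [63, 65, 68]), (74, [68, 70, 74]), (76, [69, 71, 77]), (78, [69, 71, 78]), (80, [68, 71, 78]), (82, [69, 72, 80]), (84, [68, 70, 78]), (86, [68, 71, 79]), (88, [68, 71, 80]), (90, [68, 70, 79]), (92, [68, 71, 80]), (94, [69, 72, 80]), (96, [69, 72, 80]), (98, [69, 71, 79]), (100, [69, 71, 79]), (102, [66, 69, 78]), (104, [68, 71, 79])]
```

```bash
python3 - <<'E'
from h import *
C=cam("wrist"); f=C[0]["frame"].astype(int)
for x,z in ((112,87),(106.5,90),(82.5,90),(82.5,84)): print(x,z,w2px(C,cw(x,-46.5,z)))
print([(i,f[i,272,2]) for i in range(100,170,2)])
# notch edges: head board top row 165, and tail board? check columns
for v in (165,): print(f[v,235:310,0].tolist())
for v in (90,100): 
    r=np.nonzero(f[v,220:330,2]<95)[0]+220; print("head cols",v,r.min(),r.max(),tocr(px2w(C,((r.min()+r.max())/2,v),.09)))
E
```

```text
112 87 [274.55154394  58.62805101]
106.5 90 [274.56848807  76.25697843]
82.5 90 [274.55510557 149.95943475]
82.5 84 [274.51904505 147.10765404]
[(100, np.int64(78)), (102, np.int64(78)), (104, np.int64(79)), (106, np.int64(80)), (108, np.int64(75)), (110, np.int64(79)), (112, np.int64(81)), (114, np.int64(79)), (116, np.int64(77)), (118, np.int64(78)), (120, np.int64(80)), (122, np.int64(81)), (124, np.int64(75)), (126, np.int64(83)), (128, np.int64(79)), (130, np.int64(80)), (132, np.int64(80)), (134, np.int64(78)), (136, np.int64(81)), (138, np.int64(74)), (140, np.int64(60)), (142, np.int64(174)), (144, np.int64(189)), (146, np.int64(187)), (148, np.int64(188)), (150, np.int64(189)), (152, np.int64(186)), (154, np.int64(186)), (156, np.int64(187)), (158, np.int64(186)), (160, np.int64(183)), (162, np.int64(184)), (164, np.int64(187)), (166, np.int64(191)), (168, np.int64(190))]
[148, 148, 148, 148, 146, 148, 149, 149, 148, 148, 146, 150, 147, 149, 151, 148, 147, 105, 49, 92, 129, 117, 90, 119, 137, 148, 157, 166, 166, 168, 166, 166, 167, 167, 168, 167, 168, 170, 169, 169, 167, 165, 168, 168, 168, 170, 164, 167, 167, 161, 163, 163, 157, 161, 155, 145, 135, 117, 98, 105, 159, 158, 158, 158, 157, 156, 155, 157, 155, 157, 155, 159, 159, 158, 158]
head cols 90 237 314 [102.24618862 -46.80667071]
head cols 100 237 314 [ 99.0896186  -46.80981935]
```

```bash
python3 -m jog '[{"gripper":3,"xyz":[-0.054,-0.084,-0.2],"rotation":[0,0,0]},{"gripper":3,"xyz":[0,0,-0.2],"rotation":[0,0,0]},{"gripper":3,"xyz":[0,0,-0.15],"rotation":[0,0,0]},{"gripper":3,"xyz":[0,0,0],"rotation":[0,0,0]},{"gripper":3,"xyz":[0,0,0],"rotation":[0,0,0]}]' 80
python3 - <<'E'
from h import *
C,f=held(.0125,0); save(C,"w14"); p,R,s=pose(); print(p,s["ft_force"])
w=[w2px(C,cw(68.5,y,50)).round(1).tolist() for y in(-36.5,-53.5,14.5,35.5)]; print(w)
v=int(round(w[0][1]))
for vv in (v-4,v,v+4): print(vv,f[vv,235:310,0].tolist())
z=(p[2]-.1675)*1000; print(z,"head front",w2px(C,cw(106.5,-45,z+13)),"back",w2px(C,cw(82.5,-45,z+13)))
print([(i,int(f[i,272,2])) for i in range(40,180) if abs(int(f[i,272,2])-int(f[i+1,272,2]))>25])
E
```

```text
clock: 24.4
position: [0.6061, 0.1102, 0.2282]
ee_rot: [0.0, 0.724, 0.69, 0.0]
ft_force: [0.3, 0.4, -4.0]
opening: 0.121
grasp_force: 78.6
grasp [ 2.063e+01 -4.421e+01  7.000e-02  8.725e+01] [0.09 0.23 0.   0.  ]
mid y [-44.63 -44.84 -44.85]
[0.60647747 0.11027042 0.22914039] [-0.79630732  0.28697192 -4.30850717]
[[254.8, 168.0], [295.9, 168.0], [131.4, 168.0], [80.5, 167.9]]
164 [147, 148, 148, 148, 147, 147, 148, 148, 147, 147, 147, 147, 147, 147, 148, 148, 148, 148, 142, 112, 70, 57, 83, 120, 145, 154, 159, 164, 166, 167, 168, 168, 169, 169, 169, 170, 170, 170, 169, 169, 169, 168, 168, 169, 169, 169, 167, 165, 165, 165, 165, 163, 158, 154, 148, 140, 129, 117, 99, 76, 69, 99, 143, 159, 156, 155, 155, 156, 156, 156, 155, 155, 155, 155, 156]
168 [151, 151, 151, 151, 151, 150, 150, 150, 150, 150, 151, 151, 150, 151, 151, 151, 151, 150, 144, 116, 78, 76, 101, 121, 136, 149, 159, 165, 168, 170, 170, 170, 170, 169, 170, 170, 171, 173, 174, 174, 174, 174, 174, 173, 172, 171, 170, 169, 168, 168, 168, 168, 166, 160, 154, 146, 134, 119, 98, 72, 70, 108, 152, 164, 160, 160, 160, 159, 159, 159, 159, 159, 159, 159, 160]
172 [152, 152, 152, 152, 152, 152, 152, 152, 151, 152, 152, 152, 153, 152, 153, 153, 153, 152, 146, 118, 97, 118, 130, 126, 136, 149, 158, 165, 168, 169, 169, 169, 170, 170, 171, 172, 172, 172, 173, 174, 174, 174, 174, 173, 172, 170, 169, 169, 168, 167, 168, 168, 165, 160, 153, 144, 133, 118, 106, 101, 99, 120, 153, 166, 164, 163, 163, 162, 162, 163, 163, 163, 162, 163, 163]
61.64038682790862 head front [275.74231442  67.48932547] back [275.647452   143.31050875]
[(66, 187), (67, 148), (68, 78), (140, 73), (141, 106), (142, 158)]
```

The slim shank is centred over the narrow notch and the head position is right. Lowering.

```bash
python3 -m jog '[{"gripper":3,"xyz":[0,0,-0.25],"rotation":[0,0,0]},{"gripper":3,"xyz":[0,0,-0.2],"rotation":[0,0,0]},{"gripper":3,"xyz":[0,0,-0.1],"rotation":[0,0,0]},{"gripper":3,"xyz":[0,0,0],"rotation":[0,0,0]}]' 80
python3 -m jog '[{"gripper":3,"xyz":[0,0,-0.06],"rotation":[0,0,0]},{"gripper":3,"xyz":[0,0,0],"rotation":[0,0,0]}]' 80 | grep -E "pos|ft_"
python3 -m jog '[{"gripper":3,"xyz":[0,0,-0.05],"rotation":[0,0,0]},{"gripper":3,"xyz":[0,0,0],"rotation":[0,0,0]}]' 80 | grep -E "pos|ft_"
python3 -m jog '[{"gripper":3,"xyz":[0,0,-0.03],"rotation":[0,0,0]},{"gripper":3,"xyz":[0,0,0],"rotation":[0,0,0]}]' 80 | grep -E "pos|ft_"
```

```text
clock: 25.03
position: [0.6058, 0.11, 0.211]
ee_rot: [0.0, 0.724, 0.69, -0.0]
ft_force: [0.6, -0.1, -3.5]
opening: 0.122
grasp_force: 78.6
position: [0.6063, 0.1102, 0.2103]
ft_force: [0.1, 0.9, -2.6]
position: [0.6064, 0.1102, 0.209]
ft_force: [-0.0, 0.4, -3.2]
position: [0.6064, 0.1102, 0.2082]
ft_force: [0.2, -0.6, -3.2]
```

```bash
python3 -m jog '[{"gripper":3,"xyz":[0,0,-0.05],"rotation":[0,0,0]},{"gripper":3,"xyz":[0,0,0],"rotation":[0,0,0]}]' 80 | grep -E "pos|ft_"
python3 -m jog '[{"gripper":3,"xyz":[0,0,-0.03],"rotation":[0,0,0]},{"gripper":3,"xyz":[0,0,0],"rotation":[0,0,0]}]' 80 | grep -E "pos|ft_"
```

```text
position: [0.6063, 0.1101, 0.2066]
ft_force: [-0.3, 0.8, -3.5]
position: [0.6064, 0.1102, 0.2063]
ft_force: [-1.8, -1.8, 2.6]
```

```bash
python3 -m jog '[{"gripper":3,"xyz":[0,0,-0.03],"rotation":[0,0,0]},{"gripper":3,"xyz":[0,0,0],"rotation":[0,0,0]}]' 80 | grep -E "pos|ft_"
```

```text
position: [0.6064, 0.1103, 0.2062]
ft_force: [-4.8, -2.0, 10.1]
```

```bash
python3 -m jog '[{"gripper":20,"xyz":[0,0,0],"rotation":[0,0,0]},{"gripper":40,"xyz":[0,0,0],"rotation":[0,0,0]},{"gripper":40,"xyz":[0,0,0],"rotation":[0,0,0]},{"gripper":40,"xyz":[0,0,0],"rotation":[0,0,0]},{"gripper":40,"xyz":[0,0,0.3],"rotation":[0,0,0]},{"gripper":40,"xyz":[0,0,0.6],"rotation":[0,0,0]},{"gripper":40,"xyz":[0,0,1],"rotation":[0,0,0]},{"gripper":40,"xyz":[0,0,1],"rotation":[0,0,0]},{"gripper":40,"xyz":[0,0,1],"rotation":[0,0,0]},{"gripper":40,"xyz":[0,0,1],"rotation":[0,0,0]}]' 20
python3 -m jog '[{"gripper":42,"xyz":[-0.2,-0.9,0],"rotation":[0,0,0]},{"gripper":42,"xyz":[-0.2,-0.9,0],"rotation":[0,0,0]},{"gripper":42,"xyz":[-0.2,-0.9,0],"rotation":[0,0,0]},{"gripper":42,"xyz":[-0.2,-0.9,0],"rotation":[0,0,0]},{"gripper":42,"xyz":[-0.2,-0.9,0],"rotation":[0,0,0]},{"gripper":42,"xyz":[-0.2,-0.9,0],"rotation":[0,0,0]},{"gripper":42,"xyz":[0,-0.5,0],"rotation":[0,0,0]},{"gripper":42,"xyz":[0,0,0],"rotation":[0,0,0]},{"gripper":42,"xyz":[0,0,0],"rotation":[0,0,0]}]' 20
python3 - <<'E'
from h import *
C=cam("wrist"); save(C,"w15"); p,R,s=pose(); print(p)
cv2.imwrite("pics/w15b.png",C[0]["frame"][:,:,::-1])
th=1.2; print("knob pred",w2px(C,cw(-108.5-164*np.sin(th),-85+164*np.cos(th),90)))
print([(a["pixel"],round(a["confidence"],2),px2w(C,a["pixel"],.085).round(4)[:2]) for a in vision.recognise(C[0],"keeper_knob")[:3]])
E
```

```text
clock: 26.87
position: [0.6062, 0.1103, 0.354]
ee_rot: [0.001, 0.724, 0.69, 0.001]
ft_force: [0.1, -0.2, 0.2]
opening: 0.468
grasp_force: 0.0
clock: 27.62
position: [0.5704, -0.0674, 0.3524]
ee_rot: [0.001, 0.725, 0.689, 0.001]
ft_force: [-0.2, 0.6, 0.3]
opening: 0.49
grasp_force: 0.0
[ 0.57047589 -0.06593523  0.35241285]
knob pred [285.44043503 338.62546349]
[([313.1, 68.1], 0.75, array([0.5991, 0.0212])), ([321.5, 233.1], 0.7, array([ 0.603 , -0.0872]))]
```

View pics/w15.png

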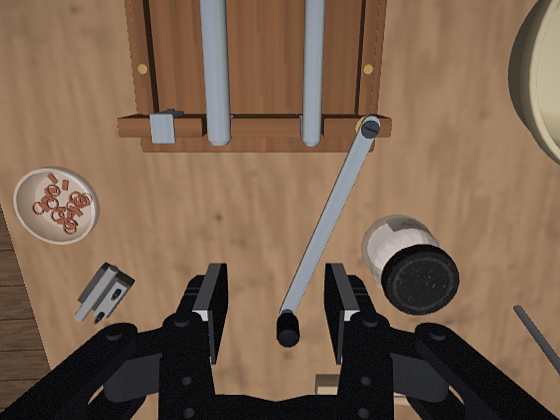

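The picture shows both tails lying in their notches, at about (218,135) and (312,135). The bar is open with the knob at (288,338), and the way to the jar is clear. Now grip the knob.

```bash
python3 -m jog '[{"gripper":42,"xyz":[0.035,-0.69,0],"rotation":[0,0,0]},{"gripper":42,"xyz":[0.035,-0.69,0],"rotation":[0,0,0]},{"gripper":42,"xyz":[0.035,-0.69,0],"rotation":[0,0,0]},{"gripper":42,"xyz":[0.035,-0.69,0],"rotation":[0,0,0]},{"gripper":42,"xyz":[0.035,-0.69,0],"rotation":[0,0,0]},{"gripper":42,"xyz":[0,0,-0.9],"rotation":[0,0,0]},{"gripper":42,"xyz":[0,0,-0.9],"rotation":[0,0,0]},{"gripper":42,"xyz":[0,0,-0.9],"rotation":[0,0,0]},{"gripper":42,"xyz":[0,0,-0.85],"rotation":[0,0,0]},{"gripper":42,"xyz":[0,0,0],"rotation":[0,0,0]}]' 20
python3 -m jog '[{"gripper":42,"xyz":[0,0,0],"rotation":[0,0,0]},{"gripper":10,"xyz":[0,0,0],"rotation":[0,0,0]},{"gripper":10,"xyz":[0,0,0],"rotation":[0,0,0]},{"gripper":10,"xyz":[0,0,0],"rotation":[0,0,0]},{"gripper":10,"xyz":[0,0,0],"rotation":[0,0,0]},{"gripper":10,"xyz":[0,0,0],"rotation":[0,0,0]}]' 20
```

```text
clock: 28.55
position: [0.574, -0.1682, 0.2408]
ee_rot: [-0.003, 0.723, 0.691, -0.001]
ft_force: [-1.5, 0.3, -1.0]
opening: 0.488
grasp_force: 0.0
clock: 29.05
position: [0.5766, -0.1699, 0.2474]
ee_rot: [0.002, 0.724, 0.69, 0.002]
ft_force: [0.8, 1.9, 6.6]
opening: 0.2
grasp_force: 21.5
```

```bash
python3 -m jog '[{"gripper":10,"xyz":[-0.687,0.442,0],"rotation":[0,0,0]},{"gripper":10,"xyz":[-0.687,0.442,0],"rotation":[0,0,0]},{"gripper":10,"xyz":[-0.527,0.625,0],"rotation":[0,0,0]},{"gripper":10,"xyz":[-0.527,0.625,0],"rotation":[0,0,0]},{"gripper":10,"xyz":[-0.318,0.752,0],"rotation":[0,0,0]},{"gripper":10,"xyz":[-0.318,0.752,0],"rotation":[0,0,0]},{"gripper":10,"xyz":[-0.075,0.438,0],"rotation":[0,0,0]},{"gripper":10,"xyz":[-0.075,0.438,0],"rotation":[0,0,0]},{"gripper":10,"xyz":[0,0,0],"rotation":[0,0,0]}]' 20
python3 -m jog '[{"gripper":10,"xyz":[0,0.2,0],"rotation":[0,0,0]},{"gripper":10,"xyz":[0,0.2,0],"rotation":[0,0,0]},{"gripper":10,"xyz":[0,0.2,0],"rotation":[0,0,0]},{"gripper":10,"xyz":[0,0.1,0],"rotation":[0,0,0]},{"gripper":10,"xyz":[0,0,0],"rotation":[0,0,0]},{"gripper":10,"xyz":[0,0,0],"rotation":[0,0,0]}]' 20
```

```text
clock: 29.8
position: [0.4778, -0.0328, 0.2466]
ee_rot: [0.001, 0.723, 0.691, -0.0]
ft_force: [-7.8, 0.1, 13.9]
opening: 0.203
grasp_force: 22.7
clock: 30.3
position: [0.4772, -0.0139, 0.2462]
ee_rot: [0.0, 0.724, 0.69, -0.002]
ft_force: [-11.1, 0.4, 17.6]
opening: 0.197
grasp_force: 23.3
```

```bash
python3 -m jog '[{"gripper":10,"xyz":[-0.04,0.03,0.04],"rotation":[0,0,0]},{"gripper":10,"xyz":[0,0,0],"rotation":[0,0,0]},{"gripper":10,"xyz":[0,0,0],"rotation":[0,0,0]}]' 20
python3 -m jog '[{"gripper":10,"xyz":[0,0.05,0],"rotation":[0,0,0]},{"gripper":10,"xyz":[0,0,0],"rotation":[0,0,0]},{"gripper":10,"xyz":[0,0,0],"rotation":[0,0,0]}]' 20
```

```text
clock: 30.55
position: [0.4768, -0.0134, 0.2465]
ee_rot: [0.0, 0.724, 0.69, -0.001]
ft_force: [-6.6, -0.7, 4.0]
opening: 0.198
grasp_force: 22.0
clock: 30.8
position: [0.4769, -0.0119, 0.2465]
ee_rot: [0.0, 0.724, 0.689, -0.001]
ft_force: [-7.0, -0.5, 5.3]
opening: 0.201
grasp_force: 22.1
```

```bash
for k in 1; do python3 -m jog '[{"gripper":10,"xyz":[0,0.05,0],"rotation":[0,0,0]},{"gripper":10,"xyz":[0,0,0],"rotation":[0,0,0]}]' 20 | grep -E "pos|ft_"
python3 -m jog '[{"gripper":10,"xyz":[0,0.05,0],"rotation":[0,0,0]},{"gripper":10,"xyz":[0,0,0],"rotation":[0,0,0]}]' 20| grep -E "pos|ft_"
python3 -m jog '[{"gripper":10,"xyz":[0,0.05,0],"rotation":[0,0,0]},{"gripper":10,"xyz":[0,0,0],"rotation":[0,0,0]}]' 20| grep -E "pos|ft_"; done
```

```text
position: [0.4769, -0.0103, 0.2465]
ft_force: [-6.5, -0.7, 5.0]
position: [0.4769, -0.0088, 0.2465]
ft_force: [-6.7, -0.6, 4.1]
position: [0.4769, -0.0072, 0.2465]
ft_force: [-5.8, -1.1, 4.3]
```

```bash
for k in 1; do python3 -m jog '[{"gripper":10,"xyz":[0,0.05,0],"rotation":[0,0,0]},{"gripper":10,"xyz":[0,0,0],"rotation":[0,0,0]}]' 20 | grep -E "pos|ft_"
python3 -m jog '[{"gripper":10,"xyz":[0,0.05,0],"rotation":[0,0,0]},{"gripper":10,"xyz":[0,0,0],"rotation":[0,0,0]}]' 20| grep -E "pos|ft_"; done
python3 - <<'E'
from h import *
for n in("side","scene"):
    C=cam(n); save(C,n+"16")
C=cam("wrist"); save(C,"w16")
E
```

```text
position: [0.4769, -0.0057, 0.2465]
ft_force: [-5.9, -0.2, 3.5]
position: [0.477, -0.0042, 0.2465]
ft_force: [-6.6, -0.1, 3.5]
```

```bash
python3 -m jog '[{"gripper":30,"xyz":[0,0,0],"rotation":[0,0,0]},{"gripper":42,"xyz":[0,0,0],"rotation":[0,0,0]},{"gripper":42,"xyz":[0,0,0],"rotation":[0,0,0]},{"gripper":42,"xyz":[0,0,0.5],"rotation":[0,0,0]},{"gripper":42,"xyz":[0,0,1],"rotation":[0,0,0]},{"gripper":42,"xyz":[0,0,1],"rotation":[0,0,0]},{"gripper":42,"xyz":[0.9,-0.8,0.8],"rotation":[0,0,0]},{"gripper":42,"xyz":[0.9,-0.8,0],"rotation":[0,0,0]},{"gripper":42,"xyz":[0.9,-0.8,0],"rotation":[0,0,0]}]' 20
python3 -m jog '[{"gripper":42,"xyz":[0,0,0],"rotation":[0,0,0]},{"gripper":42,"xyz":[0,0,0],"rotation":[0,0,0]}]' 20
cat > bar.py <<'E'
from h import *
C=cam("wrist"); save(C,"w17"); f=C[0]["frame"].astype(int)
for th in (-.05,0,.05): print(th,[w2px(C,cw(-108.5-r*np.sin(th),-85+r*np.cos(th),57.5)).round(1).tolist() for r in (10,40,80,120)],"knob",w2px(C,cw(-108.5-164*np.sin(th),-85+164*np.cos(th),90)).round(1))
T=[]
for r in (15,25,55,65,75,85,95,125,130):
    u=w2px(C,cw(-108.5,-85+r,57.5)); c=int(round(u[0])); v0=int(u[1])-30
    col=f[v0:v0+60,c]; m=np.nonzero((col[:,2]>col[:,0]*.95)&(col[:,2]>110))[0]+v0
    if len(m): w=tocr(px2w(C,(c,np.median(m)),.0575)); T.append(w); print(r,m.min(),m.max(),len(m),w.round(1))
    else: print(r,"none")
k=vision.recognise(C[0],"keeper_knob"); print([(a["pixel"],round(a["confidence"],2)) for a in k[:2]])
g=f.sum(2); u=w2px(C,cw(-108.5,79,90)).astype(int); sub=g[u[1]-30:u[1]+31,u[0]-30:u[0]+31]; v,h=np.nonzero(sub<110); print("dark",len(v),u,(h.mean()+u[0]-30,v.mean()+u[1]-30),h.min()+u[0]-30,h.max()+u[0]-30,v.min()+u[1]-30,v.max()+u[1]-30)
E
python3 bar.py
```

```text
clock: 32.53
position: [0.5598, -0.0759, 0.3474]
ee_rot: [0.003, 0.724, 0.69, 0.002]
ft_force: [0.6, 0.3, -0.0]
opening: 0.491
grasp_force: 0.0
clock: 32.7
position: [0.5592, -0.0769, 0.3446]
ee_rot: [0.001, 0.725, 0.689, 0.001]
ft_force: [-0.5, 0.7, 0.1]
opening: 0.487
grasp_force: 0.0
-0.05 [[373.8, 114.8], [330.0, 112.7], [271.4, 109.8], [212.4, 106.9]] knob [129.  106.6]
0 [[373.7, 115.5], [329.8, 115.7], [271.3, 115.8], [212.7, 116.0]] knob [130.4 120.8]
0.05 [[373.7, 116.3], [329.8, 118.7], [271.5, 121.8], [213.4, 125.0]] knob [132.5 134.6]
15 106 124 19 [-108.1  -69.7]
25 106 124 19 [-108.1  -60.1]
55 106 124 19 [-108.   -30.1]
65 107 124 18 [-108.3  -19.8]
75 107 124 18 [-108.3  -10.3]
85 107 125 19 [-108.6   -0. ]
95 107 125 19 [-108.6   10.2]
125 107 125 19 [-108.5   40.2]
130 107 125 19 [-108.5   45. ]
[([262.2, 119.3], 0.82)]
dark 811 [130 120] (np.float64(136.80147965474723), np.float64(118.97163995067817)) 118 159 102 135
```

The bar reads about 0.004 rad, so it is shut. Both stakes are laid and the arm is clear, so I'm handing in.

```bash
python3 -c "
from workcell import job
print(job.hand_in())"
```

```text
the job is handed in; nothing more can be done
None
```

I handed the job in with both stakes laid in their notches, heads out, and the keeper bar shut over the tails (about 0.004 rad by wrist camera). Robot time was about 33 s, and I saw no bystander touched but didn't re-check their positions at the end.

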